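Clamp a bed knob in the guarded gluing jig

TASK

Stand the lighter, largest bed knob on its flat foot in the green clamping jig, between the rubber shoe and the wooden fence. Then reach into the yellow guard ring and turn the red knob clockwise until the shoe holds the bed knob firmly against the fence, with about 15 newtons and never more than 25, and let go. Do not lean on the guard ring, and leave the two dark bed knobs where they are.

Things in the scene. Friction and masses are not known exactly. Their poses are not given: they have to be found in the camera images.
- knob_wood_center (a point): Centre, half-way up, of the mid-brown turned wooden bed knob (the lightest and largest of three): 58 mm across, 61 mm high, widest about 34 mm above its flat foot, loose, about 90 g, standing upright on the table.
- bed_knob_2: The same mid-brown bed knob; origin at the centre of its flat underside, z up when it stands.
- bed_knob_0: Dark brown bed knob, 50 mm across, 53 mm high, loose, to be left alone; origin at the centre of its underside.
- bed_knob_1: Dark brown bed knob, 54 mm across, 57 mm high, loose, to be left alone; origin at the centre of its underside.
- jig: Clamping jig fixed to the table: green plate 130 x 320 x 16 mm, long side along its y axis; origin under the plate's middle, z up. Along +y it carries the dark gearbox with guard ring and red knob (axis at y = -85 mm), the grey carriage with the rubber shoe, the place for the bed knob (around y = +48 mm) and the wooden fence. Nothing on it rises above 76 mm over the table.
- guard: Yellow guard ring round the red knob, fixed: inner radius 36 mm, wall 6 mm; origin on its axis at its lower edge, 34 mm over the table (the recess floor); its rim is 42 mm above that, at 76 mm. It should not be pushed with 25 N or more.
- knob_grip (a point): Middle of the red bar of the recessed knob, on the vertical turning axis, 55.5 mm over the table. The bar is 14 mm thick (this frame's x), 46 mm long (its y; white line at one end) and 25 mm high, from 43 to 68 mm over the table: its top is 8 mm below the guard's rim. Under it is a black disc of radius 22 mm. At the start its axes are parallel to the jig's.
- nest (a point): Mean place of the centre (half-way up) of the mid-brown bed knob when it stands on the plate and touches the fence, 46.5 mm over the table; axes as the jig's, fence on the +y side. The fence is a shallow V (faces turned 15 degrees, leaning in 9 degrees), 60 mm wide along x. It is set anew each time: the true place is up to 5 mm nearer to or farther from the shoe, to be felt.
- knob (a joint): Angle of the red knob, 0 at the start (its stop), growing clockwise seen from above, to 3.0 rad at most. While it turns it needs about 0.18 N m against friction plus 0.007 N m per newton of clamp force; held still, it takes the hand the clamp's share plus an unknown friction offset, so judge the rise. It stays where it is left. Each radian drives the carriage 7 mm towards the fence.
- carriage: Grey carriage that pushes the black rubber-faced clamp shoe ahead of it along the jig's +y, towards the fence; driven by the knob. A very stiff hidden spring (12 N/mm) sits between carriage and shoe. Origin on the plate's top, on the jig's centre line; axes as the jig's. Its own pose is not exact enough to tell the clamp force: feel it at the knob.
- shoe_face (a point): Middle of the shoe's front face before it touches anything (a point of the carriage, 9 mm along +y from its origin), 46.5 mm over the table; when the bed knob just touches the shoe, its centre is 28 to 29 mm from here. The face is 44 mm wide (jig x), reaches up to 58 mm over the table and leans 9 degrees over the bed knob. At the start it is 7 to 15 mm clear of a bed knob that touches the fence.
Mind the look-alikes: they are no part of the job. Leave any blue or purple look-alike of the bed_knob_2 alone.

How it is judged:
By the outcome, as a careful person would: the job done as asked, in the order asked, and still so for the second after the job is handed in, with the robot touching nothing.
It also fails if it takes over 72 s, if anything falls off the work surface, if the arm or the gripper's body presses on something with over 40 N, if the wrist force passes 120 N, or if a joint passes its speed limit or range.

ROBOT

A 6-joint arm with a two-finger parallel gripper is mounted at the origin on a cart in front of the work surface, level with it; the furniture and walls round the work are solid. World frame = base frame: x ahead of the robot, y to its left, z up, the work surface at z = 0. Lengths are in m, angles in rad, forces in N, time in s.
With the tool pointing down it reaches from about 0.275 to 0.975 m from the base axis. Payload 8.4 kg.
Tool frame: the origin (TCP) lies at the very end of the fingers, on their centre line; the grasp point (between the pads) lies 19 mm behind it; z points along the fingers, y is the direction in which the jaws open and shut (so a half turn about z gives the same grasp; the last joint's range is limited). The gripper opens to 92 mm and grips with 3 to 60 N. Pads are 20 mm wide; open, the fingers measure 128 mm over their backs; the gripper's body (75 mm by 189 mm) begins 69 mm behind the grasp point.
Start: joints at [1.292, 0.353, 1.633, -0, 1.155, -0.002], TCP at [0.171, 0.601, 0.215] pointing down, gripper open.
Joint ranges: [-2.63, 2.63], [-0.92, 2.1], [0.06, 2.66], [-1.3, 4.44], [0, 2.69], [-3.02, 3.02]. Speed limits (rad/s): [2.22, 2.22, 2.79, 3.14, 3.14, 3.14].

INTERFACE

Orientations are given as [roll, pitch, yaw] about the fixed x, y, z axes, in that order (R = Rz(yaw) Ry(pitch) Rx(roll)).
In Python, from cell import manip, snapshot, look_for, silhouettes gives the robot as it stands.
- The arm moves only by the shell command python3 -m pendant 'ROWS' [FORCE]. ROWS is JSON, a list of rows, each a list of 3 entries, a list of its own where there are three numbers: the shift along the tool's x, y, z in m, then the turn, a rotation vector about the tool's x, y, z in rad, then the opening, from 0 (shut) to 1 (fully open). A call has 1 to 5 rows; each row shifts and turns the commanded pose from where the row before left it, along the tool's axes as they then stand; what a row does not reach is not made up. A row lasts 1/10 s, in which the tool goes at most 50 mm and 8.59 degrees, less where a joint would pass 70% of its speed; a pose out of reach is approached as far as the arm can. A call with a gripper value outside its range is refused whole. The fingers move at their own pace and stop on an object; FORCE is the grip in N (left out, the last holds). Time passes only in rows, so rows that do not move let the fingers close. It gives the time, the measured TCP pose, the force and the opening at its end, in the units of the state.
- manip.sense(): the state, without advancing time (a new reading comes with each control period).
- snapshot(name): name is "scene" or "top" or "wrist"; returns a dict with "pixels" (400x640x3 uint8, red, green, blue), "camera_matrix" (3x3 intrinsics, pixels), "world_from_camera" (4x4, takes a point from camera to world coordinates); the wrist camera has in their place "T_tool_cam" (4x4, takes a point from camera to tool coordinates, whose origin is the TCP and whose axes are the flange's). Camera axes: x right, y down, z forward; pixel columns grow to the right and rows downward; lengths in m; the calibration is good to about 2 mm. A picture is of the moment at which its call begins: read the wrist's pose just before it. There is no depth.
- manip.finish_job(): hands the job in, once; it reports no verdict.
Trained networks look in the newest picture that a camera, given by its name, has taken for a name from the list of things; names that differ only in an ending like _2 or _b are one class to them, and where a whole thing is asked for, a point or a joint stands for the part that bears it (a point fixed in the world has none). Each returns a list of dicts, best first, with "conf" (0 to 1); they miss things now and then, are a little off and sometimes report something else, mostly with a low value. They report only what shows in the picture. A call takes as long as a camera call. They do not tell look-alikes from the thing itself.
- look_for(camera, query): "location" ([x, y, z] in m, in world coordinates, good to about 4 mm: the middle of the surface that is visible of it).
- silhouettes(camera, query): "region" (400x640 bool, what is visible of it).
The state is a dict: "time_s": time; "joints": joint angles; "joint_velocities": joint speeds; "tau": joint torques, N m; "tool_pos": TCP position; "ee_rot": TCP orientation; "ft_force": force on the tool from outside, world axes, zero at the start; "wrist_torque": the same for the moment, N m; "finger_gap": finger opening in m.
Only numpy, scipy, OpenCV 4.12 (cv2) and the standard library are available. Lean on these libraries where they do the work, as an engineer would, in place of code of your own. Each camera call takes 0.05 s, during which the arm holds its last target.

## Working session

There is one attempt and no reset: what is moved stays moved. The work goes in short steps, Python scripts to look and compute and a shell command to move; the robot and the scene stay as the last step left them, time stands still between calls to the robot, and variables do not carry over. Pictures are saved under pics/ and viewed, and the job is handed in when it is done.

```bash
mkdir -p pics; ls; cat > h.py <<'E'
import numpy as np, cv2
from cell import manip, snapshot, look_for, silhouettes
def save(n,f):
    s=snapshot(n); cv2.imwrite('pics/'+f,s['pixels'][:,:,::-1]); return s
E
python3 - <<'E'
from h import *
print(manip.sense())
for c in ['scene','top','wrist']:
    s=save(c,c+'0.png'); print(c,np.round(s['camera_matrix'],1).tolist(),np.round(s.get('world_from_camera',s.get('T_tool_cam')),3).tolist())
    for q in ['bed_knob_2','jig','guard','knob_grip','carriage','shoe_face']:
        try: print(q,[(np.round(d['location'],3).tolist(),round(d['conf'],2)) for d in look_for(c,q)])
        except Exception as e: print(q,e)
E
```

```text
pics
{'time_s': 0.0, 'joints': array([ 1.29158296e+00,  3.53652463e-01,  1.63410787e+00, -1.94417392e-05,
        1.15520976e+00, -2.39408152e-03]), 'joint_velocities': array([ 2.77709944e-04, -8.05863707e-05,  2.86120698e-04, -3.41281683e-04,
       -2.68109978e-06, -1.04690345e-04]), 'tau': array([-6.39587779e-04, -5.93840647e+01, -3.34215403e+01,  6.96687517e-02,
        2.35050183e-02, -1.70614403e-04]), 'tool_pos': array([0.17067921, 0.60073696, 0.21387224]), 'ee_rot': array([-3.14021517e+00,  1.44782709e-05,  2.86478124e+00]), 'ft_force': array([ 0.58437427,  0.90917392, -0.02990765]), 'wrist_torque': array([-0.05964505, -0.00113378, -0.01656547]), 'finger_gap': 0.09180935396107401}
scene [[394.8, 0.0, 327.2], [0.0, 394.8, 202.2], [0.0, 0.0, 1.0]] [[0.903, -0.328, 0.277, 0.302], [-0.429, -0.678, 0.597, -0.412], [-0.008, -0.658, -0.753, 0.713], [0.0, 0.0, 0.0, 1.0]]
bed_knob_2 [([0.598, 0.172, 0.042], 0.88), ([0.609, 0.271, 0.042], 0.84), ([0.457, 0.057, 0.049], 0.83), ([0.495, 0.258, 0.048], 0.76), ([0.451, 0.158, 0.045], 0.61), ([0.569, 0.073, 0.051], 0.58)]
jig [([0.582, -0.1
[... 433 characters left out ...]
4), ([0.611, 0.282, 0.049], 0.9), ([0.6, 0.189, 0.051], 0.89), ([0.447, 0.175, 0.048], 0.76), ([0.467, 0.073, 0.052], 0.71), ([0.506, 0.274, 0.048], 0.67)]
jig [([0.593, -0.088, 0.015], 0.83), ([0.588, -0.087, 0.062], 0.24), ([0.515, -0.074, 0.048], 0.23)]
guard [([0.514, -0.078, 0.08], 0.78)]
knob_grip [([0.514, -0.072, 0.05], 0.73)]
carriage [([0.586, -0.089, 0.06], 0.72), ([0.451, 0.175, 0.054], 0.51)]
shoe_face [([0.587, -0.084, 0.061], 0.75)]
wrist [[276.2, 0.0, 316.8], [0.0, 276.2, 195.5], [0.0, 0.0, 1.0]] [[0.0, -0.956, -0.294, 0.084], [1.0, 0.001, -0.001, -0.001], [0.001, -0.294, 0.956, -0.171], [0.0, 0.0, 0.0, 1.0]]
bed_knob_2 []
jig []
guard []
knob_grip []
carriage []
shoe_face []
```

View pics/scene0.png

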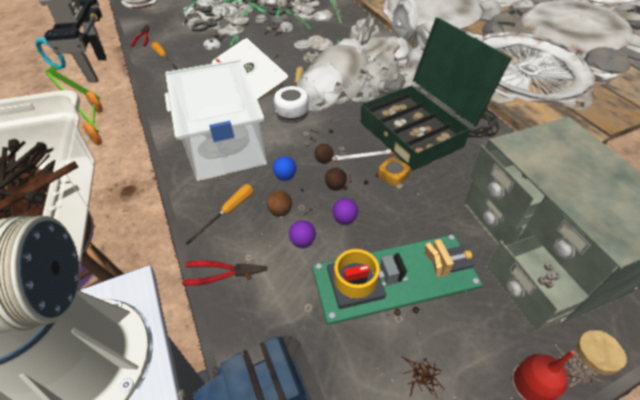

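View pics/top0.png

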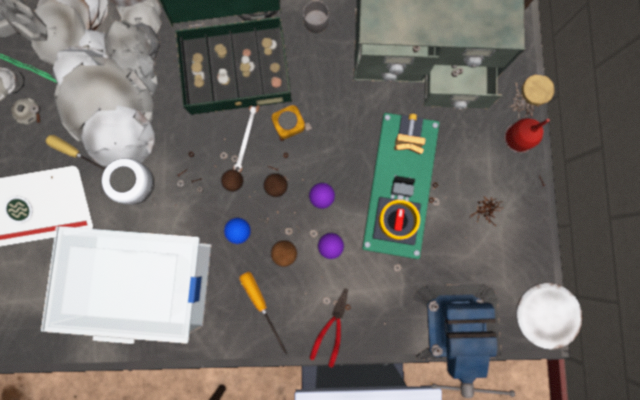

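The mid-brown knob is at (279,203) in scene and (284,252) in top. Blue, purple and two dark ones stand nearby. The jig is the green plate around (400,185) in top, with its gearbox end nearest the robot. Next I'll measure both.

```bash
cat >> h.py <<'E'
def back(s,uv,z,W=None):
    W=s['world_from_camera'] if W is None else W
    K=s['camera_matrix']; uv=np.atleast_2d(np.asarray(uv,float))
    d=np.c_[(uv[:,0]-K[0,2])/K[0,0],(uv[:,1]-K[1,2])/K[1,1],np.ones(len(uv))]@W[:3,:3].T
    o=W[:3,3]; return o+d*((z-o[2])/d[:,2])[:,None]
def proj(s,P,W=None):
    W=s['world_from_camera'] if W is None else W
    K=s['camera_matrix']; p=(np.atleast_2d(P)-W[:3,3])@W[:3,:3]; p=p@K.T; return p[:,:2]/p[:,2:]
from scipy.spatial.transform import Rotation as R
def wristW(s,st):
    T=np.eye(4);T[:3,:3]=R.from_euler('xyz',st['ee_rot']).as_matrix();T[:3,3]=st['tool_pos'];return T@s['T_tool_cam']
E
python3 - <<'E'
from h import *
t=save('top','top1.png'); 
hsv=cv2.cvtColor(t['pixels'],cv2.COLOR_RGB2HSV)
g=((hsv[...,0]>65)&(hsv[...,0]<90)&(hsv[...,1]>100)&(hsv[...,2]>60)).astype(np.uint8)
g[:100]=0
n,l,st,c=cv2.connectedComponentsWithStats(g); i=1+np.argmax(st[1:,4]); print(st[i])
v,u=np.nonzero(g)
k=(u>350)&(u<450)&(v<270)
P=back(t,np.c_[u[k],v[k]],0.016)
r=cv2.minAreaRect((P[:,:2]*1000).astype(np.float32)); print('rect',r, cv2.boxPoints(r))
def sil(c,s,loc):
    out=[]
    for d in silhouettes(c,'bed_knob_2'):
        m=d['region']; v,u=np.nonzero(m); print(c,round(d['conf'],2),u.mean().round(1),v.mean().round(1),m.sum(),s['pixels'][m].mean(0).astype(int))
sil('top',t,0)
s=save('scene','scene1.png'); sil('scene',s,0)
crop=cv2.resize(t['pixels'][100:270,350:460,::-1],None,fx=3.5,fy=3.5,interpolation=cv2.INTER_CUBIC); cv2.imwrite('pics/topcrop.png',crop)
crop=cv2.resize(s['pixels'][220:335,300:490,::-1],None,fx=4,fy=4,interpolation=cv2.INTER_CUBIC); cv2.imwrite('pics/scenecrop.png',crop)
E
```

```text
[ 363  114   75  145 4436]
rect ((598.0614624023438, -92.7699203491211), (128.21145629882812, 317.307373046875), 78.78387451171875) [[ 429.96875    -124.791466  ]
 [ 741.2157     -186.51105   ]
 [ 766.1542      -60.748375  ]
 [ 454.90723       0.97120667]]
top 0.93 283.3 252.6 512 [100  64  39]
top 0.9 231.4 179.7 368 [66 44 33]
top 0.86 275.1 184.7 469 [64 43 33]
top 0.85 330.5 245.1 521 [110  45 157]
top 0.71 321.4 195.2 519 [110  45 157]
top 0.56 236.8 230.2 560 [ 26  75 189]
scene 0.89 302.3 234.4 565 [110  52 147]
scene 0.84 345.0 211.9 538 [108  51 144]
scene 0.83 279.9 203.4 560 [97 68 48]
scene 0.75 324.1 153.5 323 [68 51 43]
scene 0.75 335.6 178.9 409 [65 47 38]
scene 0.61 284.5 168.4 403 [ 39  78 178]
```

View pics/topcrop.png

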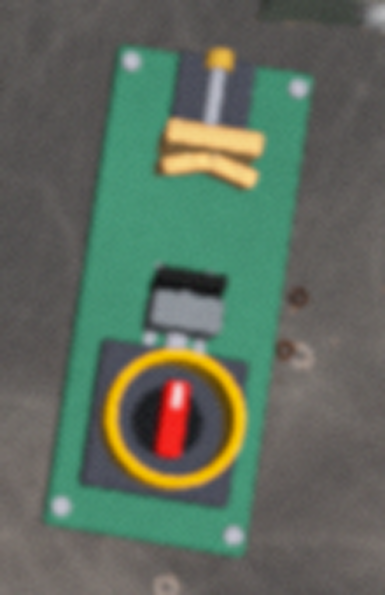

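View pics/scenecrop.png

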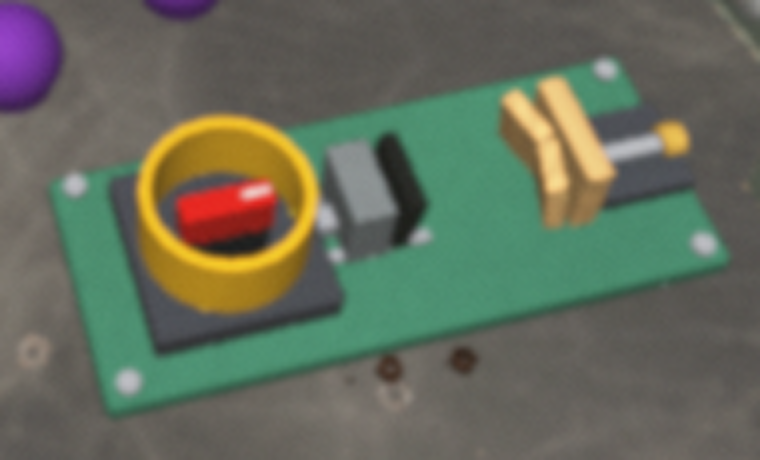

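```bash
python3 - <<'E'
from h import *
t=save('top','top2.png'); s=save('scene','scene2.png')
a=[283.3,252.6]; b=[279.9,203.4]
for z in (.03,.034,.04): print(z,back(t,a,z)[0][:2].round(4),back(s,b,z)[0][:2].round(4))
# jig frame fit, both cameras
th=np.deg2rad(78.78-180); 
for th in np.deg2rad([-101.2]):
  Rj=np.array([[np.cos(th),-np.sin(th),0],[np.sin(th),np.cos(th),0],[0,0,1]]); o=np.array([.598,-.0928,0])
  J=lambda x,y,z:(o+Rj@np.array([x,y,z])/1000)
  for cam,n in((t,'t'),(s,'s')):
    im=cam['pixels'][:,:,::-1].copy()
    im=cv2.resize(im,None,fx=4,fy=4,interpolation=cv2.INTER_CUBIC)
    def L(ps,c):
        p=proj(cam,np.array([J(*q) for q in ps]))*4+1.5
        cv2.polylines(im,[np.round(p*8).astype(np.int32)],True,c,1,shift=3)
    L([(-65,-160,16),(65,-160,16),(65,160,16),(-65,160,16)],(0,0,255))
    A=np.linspace(0,2*np.pi,60)
    for r in(36,42): L([(r*np.cos(q),-85+r*np.sin(q),76) for q in A],(255,0,0))
    L([(29*np.cos(q),48+29*np.sin(q),50) for q in A],(255,0,255))
    L([(-7,-108,68),(7,-108,68),(7,-62,68),(-7,-62,68)],(255,255,0))
    c=im[400:1080,1400:1840] if n=='t' else im[880:1340,1200:1960]
    cv2.imwrite('pics/ov_%s.png'%n,cv2.resize(c,None,fx=.88,fy=.88) if n=='t' else c)
print(J(0,-85,0),J(0,48,0))
E
```

```text
0.03 [0.4514 0.1745] [0.4545 0.1731]
0.034 [0.4514 0.1742] [0.4536 0.1697]
0.04 [0.4513 0.1737] [0.4522 0.1645]
[ 0.51461881 -0.07629008  0.        ] [ 0.64508585 -0.10212325  0.        ]
```

View pics/ov_t.png

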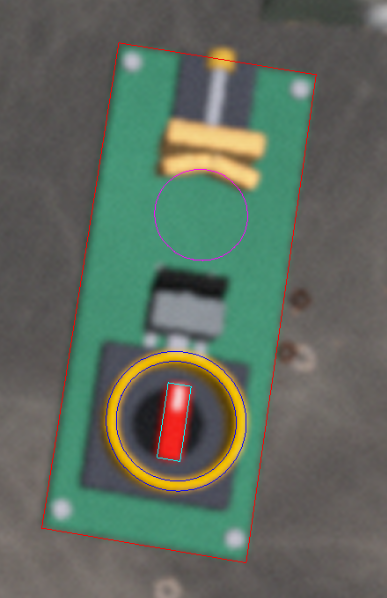

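View pics/ov_s.png

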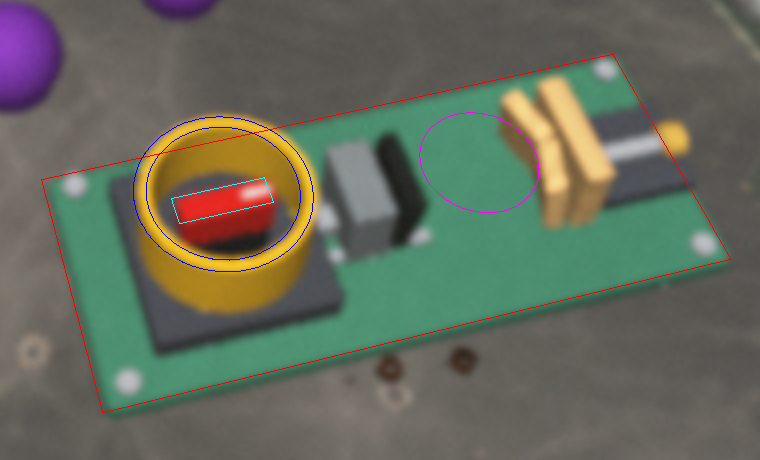

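The overlay fits the plate, guard ring and red bar to about 2 mm in both cameras. The bed knob is at about (0.452, 0.173). I'll write a helper that gives target deltas in tool axes.

```bash
cat > go.py <<'E'
import sys
from h import *
# usage: go.py x y z jawdeg
st=manip.sense(); x,y,z,j=map(float,sys.argv[1:5])
Rm=R.from_euler('xyz',st['ee_rot']).as_matrix()
print('t',st['time_s'],'pos',st['tool_pos'].round(4),'jaw',np.degrees(np.arctan2(Rm[1,1],Rm[0,1])).round(2),'j',st['joints'].round(2),'F',st['ft_force'].round(1),'T',st['wrist_torque'].round(3),'gap',round(st['finger_gap'],4))
print('d tool',(Rm.T@(np.array([x,y,z])-st['tool_pos'])).round(4))
a=np.deg2rad(j); Y=np.array([np.cos(a),np.sin(a),0]); Z=np.array([0,0,-1.]); X=np.cross(Y,Z)
print('rotvec tool',R.from_matrix(Rm.T@np.c_[X,Y,Z]).as_rotvec().round(4))
E
python3 -m pendant '[[[0,0,-0.045],[0,0,0],1],[[0,0,-0.045],[0,0,0],1],[[0,0,-0.045],[0,0,0],1]]' 20; python3 go.py .452 .173 .35 130
```

```text
time_s: 1.65
tool_pos: [0.1707, 0.6009, 0.3511]
ee_rot: [-3.141, 0.0, 2.865]
ft_force: [0.4, 0.3, 0.1]
finger_gap: 0.0921
t 1.65 pos [0.1707 0.6009 0.3511] jaw 74.14 j [ 1.29  0.26  1.46 -0.    1.42 -0.  ] F [0.4 0.3 0.1] T [ 0.001 -0.059  0.013] gap 0.0921
d tool [-0.3875 -0.3348  0.0012]
rotvec tool [-5.000e-04 -2.000e-04 -9.749e-01]
```

```bash
python3 -m pendant '[[[-0.035,-0.030,0],[0,0,0],1],[[-0.035,-0.030,0],[0,0,0],1],[[-0.035,-0.030,0],[0,0,0],1],[[-0.035,-0.030,0],[0,0,0],1],[[-0.035,-0.030,0],[0,0,0],1]]'
python3 -m pendant '[[[-0.035,-0.030,0],[0,0,0],1],[[-0.035,-0.030,0],[0,0,0],1],[[-0.035,-0.030,0],[0,0,0],1],[[-0.035,-0.030,0],[0,0,0],1],[[-0.035,-0.030,0],[0,0,0],1]]' 
python3 -m pendant '[[[0,0,0.02],[0,0,-0.14],1],[[0,0,0.02],[0,0,-0.14],1],[[0,0,0.02],[0,0,-0.14],1],[[0,0,0.02],[0,0,-0.14],1],[[0,0,0.02],[0,0,-0.14],1]]'
python3 -m pendant '[[[0,0,0.02],[0,0,-0.14],1],[[0,0,0.02],[0,0,-0.14],1],[[0,0,0],[0,0,0],1]]'; python3 go.py .452 .173 .18 130
python3 - <<'E'
from h import *
st=manip.sense(); s=save('wrist','w1.png'); W=wristW(s,st)
for d in silhouettes('wrist','bed_knob_2'):
    m=d['region']; v,u=np.nonzero(m); print(round(d['conf'],2),u.mean().round(1),v.mean().round(1),m.sum(),s['pixels'][m].mean(0).astype(int), back(s,[u.mean(),v.mean()],.034,W)[0].round(4), u.min(),u.max(),v.min(),v.max())
E
```

```text
time_s: 2.15
tool_pos: [0.2988, 0.4075, 0.3497]
ee_rot: [3.141, 0.0, 2.865]
ft_force: [0.5, 0.8, 0.1]
finger_gap: 0.0919
time_s: 2.65
tool_pos: [0.4262, 0.2153, 0.3499]
ee_rot: [3.141, 0.001, 2.865]
ft_force: [0.2, 1.4, 0.1]
finger_gap: 0.092
time_s: 3.15
tool_pos: [0.4255, 0.2169, 0.2489]
ee_rot: [3.142, 0.0, -2.713]
ft_force: [0.3, -0.3, 0.7]
finger_gap: 0.0918
time_s: 3.45
tool_pos: [0.424, 0.2162, 0.2075]
ee_rot: [3.141, -0.004, -2.436]
ft_force: [-0.1, -0.2, -0.3]
finger_gap: 0.0916
t 3.45 pos [0.424  0.2162 0.2075] jaw 130.41 j [ 0.47  0.13  1.95 -0.    1.07 -1.81] F [-0.1 -0.2 -0.3] T [ 0.092  0.026 -0.067] gap 0.0916
d tool [ 0.0066 -0.0511  0.0275]
rotvec tool [ 0.001  -0.0041  0.0072]
0.69 167.1 202.9 1740 [117  61 151] [0.5751 0.0863 0.034 ] 142 192 182 224
0.67 277.6 173.8 1599 [116  83  58] [0.4504 0.1727 0.034 ] 256 299 152 196
0.61 203.9 128.2 1888 [121  64 155] [0.4639 0.0698 0.034 ] 179 229 105 152
0.58 270.0 298.2 671 [76 59 51] [0.6045 0.2792 0.034 ] 253 286 285 309
```

View pics/w1.png

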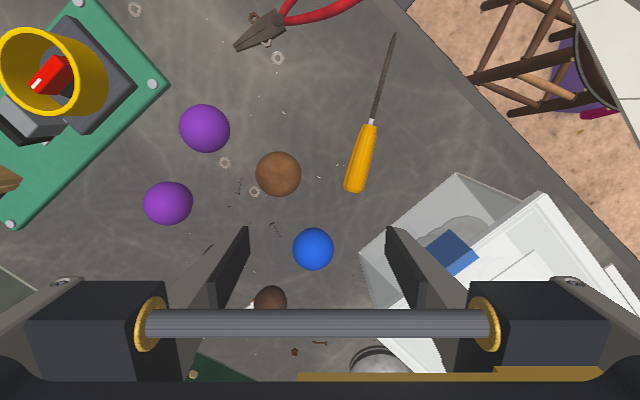

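The brown knob at (278,174) back-projects to (0.450, 0.173), in agreement with the other cameras. I'll move over it.

```bash
python3 -m pendant '[[[0.004,-0.026,0.01],[0,0,0],1],[[0.003,-0.025,0.018],[0,0,0],1],[[0,0,0],[0,0,0],1]]';python3 go.py .451 .173 .016 130
```

```text
time_s: 3.85
tool_pos: [0.4539, 0.172, 0.1813]
ee_rot: [-3.141, -0.001, -2.443]
ft_force: [-0.6, 0.1, -0.3]
finger_gap: 0.0921
t 3.85 pos [0.4539 0.172  0.1813] jaw 130.01 j [ 0.36  0.17  1.96 -0.    1.01 -1.91] F [-0.6  0.1 -0.3] T [0.007 0.081 0.015] gap 0.0921
d tool [0.0015 0.0028 0.1653]
rotvec tool [-0.0005 -0.0006  0.0001]
```

```bash
python3 - <<'E'
from h import *
st=manip.sense(); s=save('wrist','w2.png'); W=wristW(s,st)
for d in silhouettes('wrist','bed_knob_2'):
    m=d['region']; v,u=np.nonzero(m); print(round(d['conf'],2),u.mean().round(1),v.mean().round(1),m.sum(),s['pixels'][m].mean(0).astype(int), back(s,[u.mean(),v.mean()],.034,W)[0].round(4), u.min(),u.max(),v.min(),v.max())
E
```

```text
0.8 257.1 275.0 1260 [84 62 52] [0.5994 0.1904 0.034 ] 237 276 253 295
0.78 319.9 182.6 1850 [120  86  60] [0.4499 0.1726 0.034 ] 296 344 159 206
0.71 201.1 214.5 1848 [125  64 160] [0.5749 0.0868 0.034 ] 176 226 193 237
0.62 305.3 304.0 233 [65 55 51] [0.5937 0.268  0.034 ] 292 319 298 309
0.59 242.3 134.9 2129 [127  67 163] [0.4638 0.0697 0.034 ] 216 268 109 160
0.56 353.8 261.3 1673 [ 45  93 190] [0.502  0.2743 0.034 ] 331 376 237 284
```

View pics/w2.png

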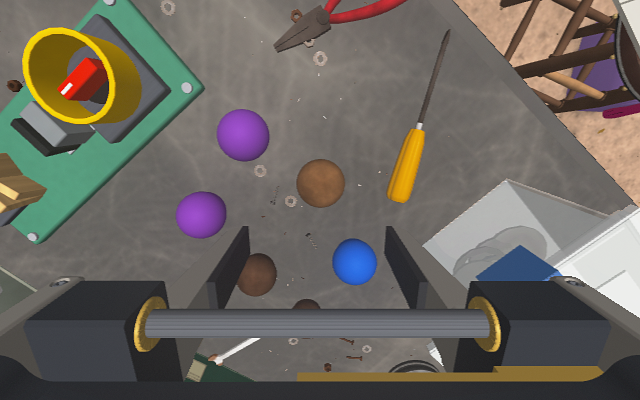

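```bash
python3 -m pendant '[[[0.001,0.0025,0.035],[0,0,0],1],[[0,0,0.035],[0,0,0],1],[[0,0,0.035],[0,0,0],1],[[0,0,0.035],[0,0,0],1],[[0,0,0.0245],[0,0,0],1]]'
python3 -m pendant '[[[0,0,0],[0,0,0],0],[[0,0,0],[0,0,0],0],[[0,0,0],[0,0,0],0],[[0,0,0],[0,0,0],0],[[0,0,0],[0,0,0],0]]' 20
python3 go.py .451 .173 .016 130
```

```text
time_s: 4.45
tool_pos: [0.4507, 0.1758, 0.0164]
ee_rot: [3.142, 0.001, -2.44]
ft_force: [-0.1, 0.4, 0.3]
finger_gap: 0.0921
time_s: 4.95
tool_pos: [0.4517, 0.1752, 0.0183]
ee_rot: [-3.141, 0.002, -2.438]
ft_force: [-0.5, -0.3, 8.5]
finger_gap: 0.0551
t 4.95 pos [0.4517 0.1752 0.0183] jaw 130.29 j [ 0.37  0.43  2.08  0.    0.63 -1.91] F [-0.5 -0.3  8.5] T [ 0.068  0.077 -0.036] gap 0.0551
d tool [ 0.002  -0.0013  0.0023]
rotvec tool [-0.0008  0.0022  0.005 ]
```

```bash
python3 -m pendant '[[[0,0,0],[0,0,0],0],[[0,0,0],[0,0,0],0]]' 
python3 - <<'E'
from h import *
st=manip.sense(); s=save('wrist','w3.png');s=save('scene','s3.png')
cv2.imwrite('pics/s3c.png',cv2.resize(s['pixels'][130:260,200:380,::-1],None,fx=4,fy=4,interpolation=cv2.INTER_CUBIC))
E
```

```text
time_s: 5.15
tool_pos: [0.4517, 0.1752, 0.0183]
ee_rot: [-3.141, 0.002, -2.439]
ft_force: [-1.3, -0.7, 8.5]
finger_gap: 0.0555
```

View pics/w3.png

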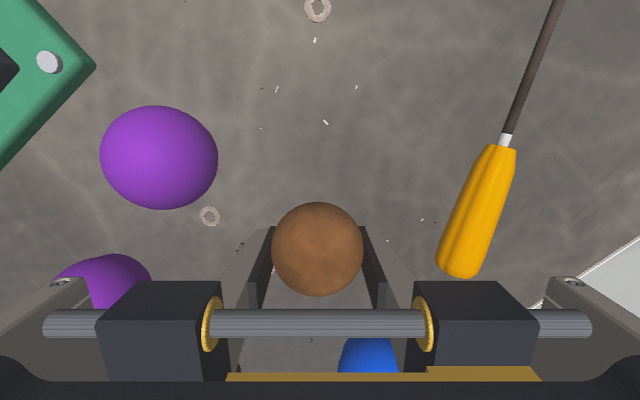

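View pics/s3c.png

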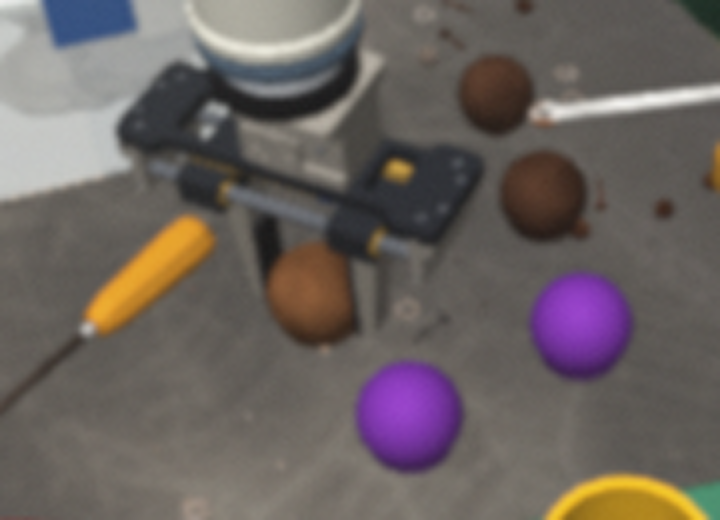

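```bash
python3 - <<'E'
from h import *
st=manip.sense(); s=snapshot('wrist'); T=s['T_tool_cam']
for d in silhouettes('wrist','bed_knob_2')[:4]:
    m=d['region']; v,u=np.nonzero(m); print(u.mean(),v.mean(),m.sum(),u.min(),u.max(),v.min(),v.max(),s['pixels'][m].mean(0).astype(int))
W=wristW(s,st)
for z in (.03,.034,.04,.05): 
    p=back(s,[317.5,249.5],z,W)[0]; Rm=R.from_euler('xyz',st['ee_rot']).as_matrix(); print(z,p.round(4),'tool',(Rm.T@(p-st['tool_pos'])).round(4))
# pads' outline project: pad lines at gap .0555, x +-10, z 0..-.04
for y in(-.028,.028):
  for x in(-.01,.01):
    for z in (0,-.019,-.04):
      p=np.linalg.inv(T)@[x,y,z,1]; q=s['camera_matrix']@p[:3]; print((x,y,z),(q[:2]/q[2]).round(0))
E
```

```text
158.27332714712858 157.26992473450872 9699 99 217 106 209 [130  66 168]
367.057925223802 356.0052659294365 1899 337 398 338 372 [ 41  78 155]
316.25549768518516 249.19169560185185 6912 271 362 202 297 [124  88  59]
0.03 [0.4522 0.1757 0.03  ] tool [-0.0007  0.     -0.0117]
0.034 [0.4506 0.1743 0.034 ] tool [ 0.0014  0.     -0.0157]
0.04 [0.4482 0.1722 0.04  ] tool [ 0.0046  0.     -0.0217]
0.05 [0.4441 0.1687 0.05  ] tool [ 0.01   -0.     -0.0317]
(-0.01, -0.028, 0) [277. 253.]
(-0.01, -0.028, -0.019) [273. 268.]
(-0.01, -0.028, -0.04) [267. 289.]
(0.01, -0.028, 0) [276. 227.]
(0.01, -0.028, -0.019) [271. 239.]
(0.01, -0.028, -0.04) [265. 257.]
(-0.01, 0.028, 0) [358. 253.]
(-0.01, 0.028, -0.019) [362. 268.]
(-0.01, 0.028, -0.04) [368. 289.]
(0.01, 0.028, 0) [359. 227.]
(0.01, 0.028, -0.019) [364. 239.]
(0.01, 0.028, -0.04) [370. 257.]
```

```bash
python3 -m pendant '[[[0,0,-0.005],[0,0,0],0],[[0,0,-0.010],[0,0,0],0],[[0,0,-0.015],[0,0,0],0],[[0,0,0],[0,0,0],0]]' 20
python3 - <<'E'
from h import *
st=manip.sense(); print(st['ft_force'].round(1),st['finger_gap']); s=save('wrist','w4.png');s=save('scene','s4.png')
cv2.imwrite('pics/s4c.png',cv2.resize(s['pixels'][130:260,200:380,::-1],None,fx=4,fy=4,interpolation=cv2.INTER_CUBIC))
for d in silhouettes('wrist','bed_knob_2')[:4]:
    m=d['region']; v,u=np.nonzero(m); print(u.mean(),v.mean(),m.sum(),u.min(),u.max(),v.min(),v.max())
E
```

```text
time_s: 5.75
tool_pos: [0.452, 0.1753, 0.049]
ee_rot: [-3.141, 0.003, -2.438]
ft_force: [0.3, 0.9, -2.0]
finger_gap: 0.0553
[ 0.3  0.9 -2. ] 0.05529695170913661
124.29780712096203 267.27587833058243 4241 81 172 235 308
244.1942857142857 357.5942857142857 350 236 251 339 372
365.3202898550725 352.06425120772946 2070 335 397 302 373
316.47975882859606 248.78524260694803 6966 271 362 202 296
```

View pics/s4c.png

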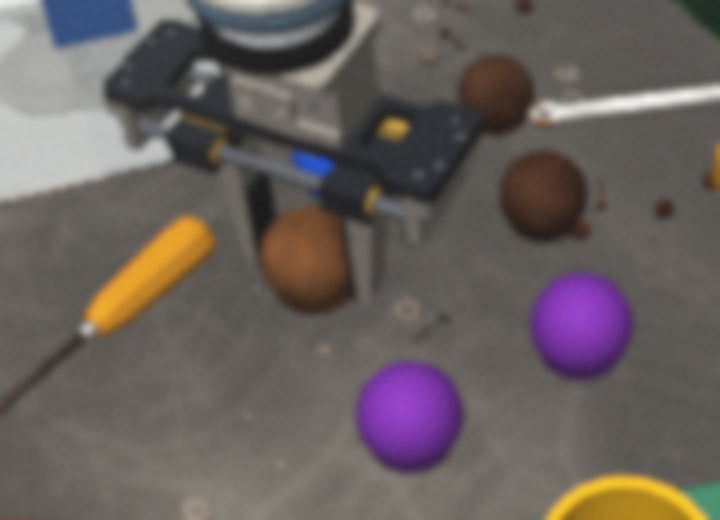

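The knob came up with the gripper and hasn't slipped. Now I'll carry it over to the jig.

```bash
python3 -m pendant '[[[0,0,-0.03],[0,0,0],0],[[0,0,-0.04],[0,0,0],0],[[0,0,-0.04],[0,0,0],0],[[0,-0.02,-0.01],[0,0,0],0],[[0.004,-0.034,0],[0,0,0],0]]'
python3 -m pendant '[[[0.004,-0.034,0],[0,0,0],0],[[0.004,-0.034,0],[0,0,0],0],[[0.004,-0.034,0],[0,0,0],0],[[0.004,-0.034,0],[0,0,0],0],[[0.004,-0.034,0],[0,0,0],0]]'
python3 -m pendant '[[[0.004,-0.034,0],[0,0,0],0],[[0.004,-0.034,0],[0,0,0],0],[[0.002,-0.02,0],[0,0,0],0],[[0,-0.01,0],[0,0,0.12],0],[[0,0,0],[0,0,0.128],0]]'
python3 -m pendant '[[[0,0,0],[0,0,0.128],0],[[0,0,0],[0,0,0.128],0],[[0,0,0],[0,0,0.128],0],[[0,0,0],[0,0,0.128],0],[[0,0,0],[0,0,0.128],0]]'
python3 go.py .6412 -.1013 .10 78.8
```

```text
time_s: 6.4
tool_pos: [0.4836, 0.1319, 0.1689]
ee_rot: [-3.141, 0.003, -2.436]
ft_force: [0.4, -0.5, -1.6]
finger_gap: 0.0553
time_s: 6.9
tool_pos: [0.5774, -0.0129, 0.1661]
ee_rot: [3.141, -0.001, -2.439]
ft_force: [0.1, 0.4, -1.0]
finger_gap: 0.0553
time_s: 7.4
tool_pos: [0.6334, -0.0942, 0.1658]
ee_rot: [3.141, -0.001, -2.693]
ft_force: [0.7, -0.1, -1.1]
finger_gap: 0.0557
time_s: 7.9
tool_pos: [0.6324, -0.0927, 0.1659]
ee_rot: [-3.142, -0.002, 2.951]
ft_force: [-0.2, 0.3, -0.8]
finger_gap: 0.0552
t 7.9 pos [ 0.6324 -0.0927  0.1659] jaw 79.11 j [-0.15  0.42  1.64 -0.    1.08 -1.53] F [-0.2  0.3 -0.8] T [-0.007  0.022 -0.015] gap 0.0552
d tool [-0.0103 -0.0068  0.0659]
rotvec tool [-0.0001 -0.0018  0.0054]
```

```bash
python3 -m pendant '[[[-0.0103,-0.0068,0.025],[0,0,0.005],0],[[0,0,0.035],[0,0,0],0],[[0,0,0.005],[0,0,0],0],[[0,0,0],[0,0,0],0]]'
python3 go.py .6412 -.1013 .0345 78.8
python3 - <<'E'
from h import *
s=save('wrist','w5.png');s=save('scene','s5.png');t=save('top','t5.png')
cv2.imwrite('pics/s5c.png',cv2.resize(s['pixels'][200:335,330:500,::-1],None,fx=4,fy=4,interpolation=cv2.INTER_CUBIC))
E
```

```text
time_s: 8.3
tool_pos: [0.6406, -0.1011, 0.1005]
ee_rot: [-3.141, -0.004, 2.952]
ft_force: [0.3, 0.3, -1.5]
finger_gap: 0.0555
t 8.3 pos [ 0.6406 -0.1011  0.1005] jaw 79.13 j [-0.16  0.51  1.67  0.    0.97 -1.54] F [ 0.3  0.3 -1.5] T [-0.071  0.004  0.01 ] gap 0.0555
d tool [-0.0009 -0.0001  0.066 ]
rotvec tool [-0.0001 -0.0038  0.0057]
```

View pics/w5.png

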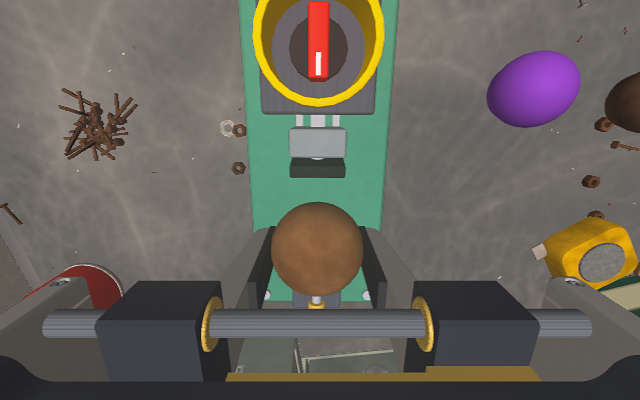

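View pics/s5c.png

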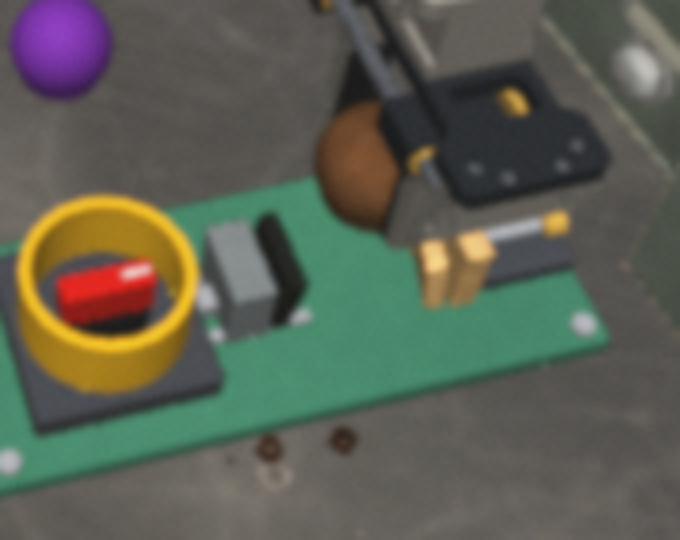

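```bash
python3 - <<'E'
from h import *
st=manip.sense(); s=snapshot('wrist'); W=wristW(s,st)
th=np.deg2rad(-101.2);Rj=np.array([[np.cos(th),-np.sin(th),0],[np.sin(th),np.cos(th),0],[0,0,1]]); o=np.array([.598,-.0928,0])
for uv,z in (((317,177),.058),((318,104),.076),((318,-6),.076),((318,77),.068),((318,1),.068)): print(uv,((back(s,uv,z,W)[0]-o)@Rj*1000).round(1))
print('TCP',((st['tool_pos']-o)@Rj*1000).round(1))
t=snapshot('top')
for uv,z in (((190/3.5+350,270/3.5+100),.058),((196/3.5+350,262/3.5+100),.058),((210/3.5+350,165/3.5+100),.076),((210/3.5+350,155/3.5+100),.076)): print(uv,((back(t,uv,z)[0]-o)@Rj*1000).round(1))
E
```

```text
(317, 177) [ 0.7 12.9 58. ]
(318, 104) [  0.4 -42.3  76. ]
(318, -6) [   0.8 -106.2   76. ]
(318, 77) [  0.5 -60.2  68. ]
(318, 1) [   0.8 -105.2   68. ]
TCP [ -0.3  45.6 103.4]
(404.2857142857143, 177.14285714285714) [-0.8  8.9 58. ]
(406.0, 174.85714285714286) [ 2.1 14.5 58. ]
(410.0, 147.14285714285714) [-0.8 72.2 76. ]
(410.0, 144.28571428571428) [-1.7 78.4 76. ]
```

```bash
python3 -m pendant '[[[0.0012,0,0.01],[0,0,0.005],0],[[0,0,0.02],[0,0,0],0],[[0,0,0.02],[0,0,0],0],[[0,0,0.008],[0,0,0],0],[[0,0,0],[0,0,0],0]]'
python3 go.py .6412 -.1013 .0345 78.8
```

```text
time_s: 9.05
tool_pos: [0.6398, -0.101, 0.0429]
ee_rot: [-3.142, -0.002, 2.947]
ft_force: [-0.6, -0.1, -1.7]
finger_gap: 0.0551
t 9.05 pos [ 0.6398 -0.101   0.0429] jaw 78.83 j [-0.16  0.58  1.7  -0.    0.86 -1.53] F [-0.6 -0.1 -1.7] T [ 0.048 -0.021  0.004] gap 0.0551
d tool [-0.0015 -0.0001  0.0084]
rotvec tool [-0.0001 -0.0022  0.0006]
```

```bash
python3 -m pendant '[[[0,0,0.005],[0,0,0],0],[[0,0,0.002],[0,0,0],0],[[0,0,0],[0,0,0],0]]'
python3 -m pendant '[[[0,0,0.001],[0,0,0],0],[[0,0,0],[0,0,0],0]]'
python3 -m pendant '[[[0,0,0.001],[0,0,0],0],[[0,0,0],[0,0,0],0]]'
```

```text
time_s: 9.35
tool_pos: [0.641, -0.1012, 0.0374]
ee_rot: [3.142, 0.001, 2.947]
ft_force: [0.1, 0.2, -0.5]
finger_gap: 0.0553
time_s: 9.55
tool_pos: [0.6409, -0.1011, 0.0363]
ee_rot: [3.142, 0.0, 2.947]
ft_force: [-0.7, 0.1, -0.7]
finger_gap: 0.0553
time_s: 9.75
tool_pos: [0.6407, -0.1011, 0.035]
ee_rot: [-3.142, -0.0, 2.947]
ft_force: [-0.3, 0.7, -1.1]
finger_gap: 0.0554
```

```bash
for i in 1; do python3 -m pendant '[[[-0.0015,0,0],[0,0,0],0],[[0,0,0],[0,0,0],0]]'; done
python3 -m pendant '[[[-0.0015,0,0],[0,0,0],0],[[0,0,0],[0,0,0],0]]'
python3 -m pendant '[[[-0.001,0,0],[0,0,0],0],[[0,0,0],[0,0,0],0]]'
python3 -m pendant '[[[-0.001,0,0],[0,0,0],0],[[0,0,0],[0,0,0],0]]'
```

```text
time_s: 9.95
tool_pos: [0.6425, -0.1015, 0.0352]
ee_rot: [3.142, 0.0, 2.947]
ft_force: [-0.2, 0.1, -1.4]
finger_gap: 0.0554
time_s: 10.15
tool_pos: [0.6439, -0.1018, 0.0351]
ee_rot: [-3.142, 0.0, 2.947]
ft_force: [-0.8, -0.2, -0.3]
finger_gap: 0.0554
time_s: 10.35
tool_pos: [0.6448, -0.1019, 0.0351]
ee_rot: [3.142, 0.0, 2.947]
ft_force: [0.0, 0.2, -1.7]
finger_gap: 0.0553
time_s: 10.55
tool_pos: [0.6452, -0.102, 0.0349]
ee_rot: [-3.142, -0.001, 2.947]
ft_force: [-3.1, 0.5, -0.3]
finger_gap: 0.0553
```

```bash
python3 -m pendant '[[[-0.0005,0,0],[0,0,0],0],[[0,0,0],[0,0,0],0]]'
python3 -m pendant '[[[0.0008,0,0.0005],[0,0,0],0],[[0,0,0],[0,0,0],0]]'
python3 -m pendant '[[[0,0,0.0008],[0,0,0],0],[[0,0,0],[0,0,0],0]]'
```

```text
time_s: 10.75
tool_pos: [0.6453, -0.102, 0.0348]
ee_rot: [-3.142, -0.002, 2.947]
ft_force: [-4.4, 0.3, -0.7]
finger_gap: 0.0553
time_s: 10.95
tool_pos: [0.6453, -0.102, 0.0345]
ee_rot: [3.142, -0.0, 2.947]
ft_force: [-2.5, -0.3, -0.1]
finger_gap: 0.0555
time_s: 11.15
tool_pos: [0.6454, -0.102, 0.0344]
ee_rot: [3.142, 0.0, 2.947]
ft_force: [-6.2, 0.9, 6.5]
finger_gap: 0.0553
```

It touches both the plate (Fz 6.5 N) and the fence (Fx −6 N). I'll release it.

```bash
python3 -m pendant '[[[0,0,0],[0,0,0],0.7],[[0,0,0],[0,0,0],0.9],[[0,0,0],[0,0,0],0.9],[[0,0,0],[0,0,0],0.9]]'
python3 -m pendant '[[[0,0,-0.02],[0,0,0],0.9],[[0,0,-0.03],[0,0,0],0.9],[[0,0,-0.04],[0,0,0],0.9],[[0,0,-0.04],[0,0,0],0.9],[[0.02,0,-0.01],[0,0,0],0.9]]'
python3 -m pendant '[[[0.04,0,0],[0,0,0],0.26],[[0.04,0,0],[0,0,0],0.26],[[0.03,0,0],[0,0,0],0.26],[[0,0,0],[0,0,0],0.26]]'
python3 go.py .5146 -.0763 .10 78.8
python3 - <<'E'
from h import *
s=save('wrist','w6.png');s=save('scene','s6.png');t=save('top','t6.png')
cv2.imwrite('pics/s6c.png',cv2.resize(s['pixels'][200:335,310:500,::-1],None,fx=4,fy=4,interpolation=cv2.INTER_CUBIC))
cv2.imwrite('pics/t6c.png',cv2.resize(t['pixels'][100:270,350:460,::-1],None,fx=3.5,fy=3.5,interpolation=cv2.INTER_CUBIC))
E
```

```text
time_s: 11.55
tool_pos: [0.6458, -0.1022, 0.0339]
ee_rot: [-3.142, 0.001, 2.947]
ft_force: [0.1, -0.1, -0.2]
finger_gap: 0.0823
time_s: 12.05
tool_pos: [0.63, -0.0989, 0.1788]
ee_rot: [3.141, 0.009, 2.947]
ft_force: [1.0, 0.9, 0.2]
finger_gap: 0.0828
time_s: 12.45
tool_pos: [0.5142, -0.0762, 0.1737]
ee_rot: [-3.142, -0.002, 2.947]
ft_force: [-0.2, -0.2, 0.4]
finger_gap: 0.0526
t 12.45 pos [ 0.5142 -0.0762  0.1737] jaw 78.85 j [-0.15  0.24  1.9   0.    1.01 -1.53] F [-0.2 -0.2  0.4] T [-0.012  0.025  0.014] gap 0.0526
d tool [-0.0006  0.      0.0737]
rotvec tool [-0.0001 -0.0023  0.0008]
```

View pics/s6c.png

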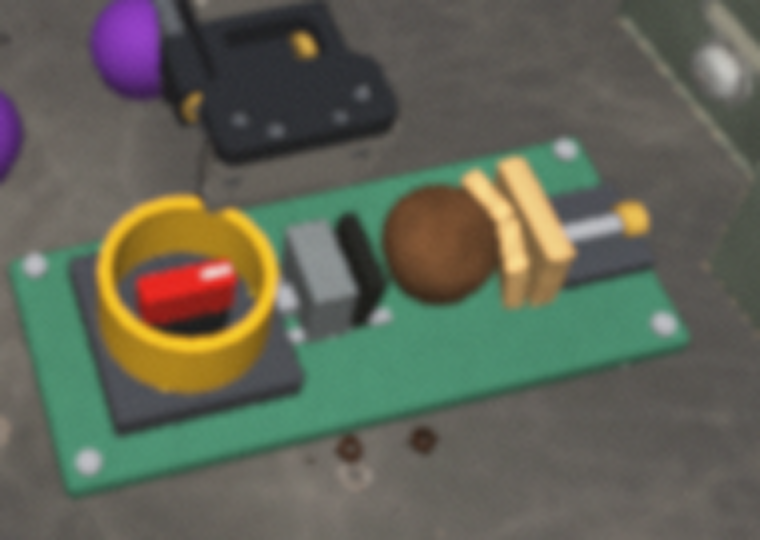

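View pics/w6.png

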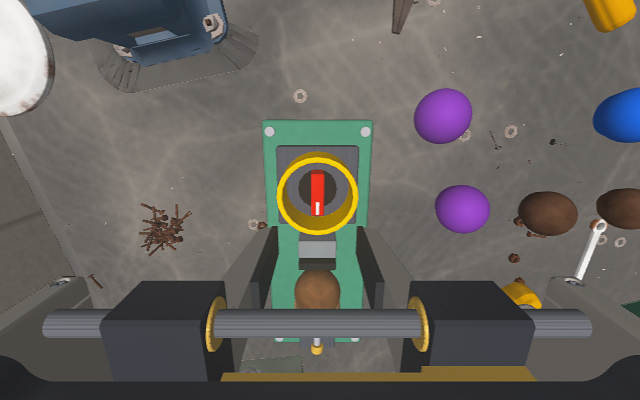

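View pics/t6c.png

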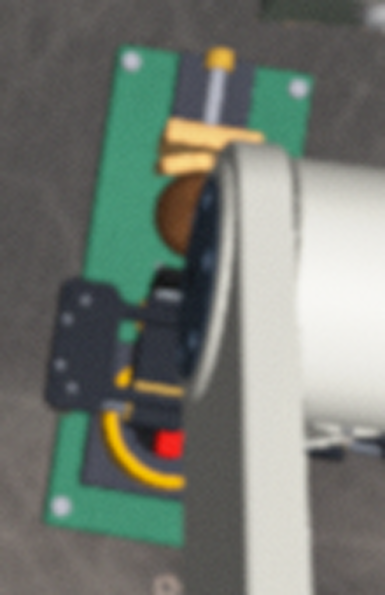

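The bed knob stands upright against the fence, about 8 mm clear of the shoe. Next I'll refine the ring and bar position from this view.

```bash
python3 - <<'E'
from h import *
st=manip.sense(); s=snapshot('wrist'); W=wristW(s,st); Rm=R.from_euler('xyz',st['ee_rot']).as_matrix()
im=s['pixels']; h=cv2.cvtColor(im,cv2.COLOR_RGB2HSV)
y=((h[...,0]>22)&(h[...,0]<33)&(h[...,1]>200)&(h[...,2]>215)).astype(np.uint8); y[260:]=0; y[:, :260]=0; y[:,380:]=0
v,u=np.nonzero(y); print(len(u),u.min(),u.max(),v.min(),v.max())
P=back(s,np.c_[u,v],.076,W); hull=cv2.convexHull((P[:,:2]*1000).astype(np.float32)); 
c,r=cv2.minEnclosingCircle(hull); print('ring outer',c,r)
r_=((h[...,0]<6)|(h[...,0]>174))&(h[...,1]>180)&(h[...,2]>120); r_[260:]=0
r_[:, :280]=0; r_[:,355:]=0
v,u=np.nonzero(r_); print('red',u.min(),u.max(),v.min(),v.max())
for uv in ((317.5,v.min()),(317.5,v.max())): 
    p=back(s,uv,.068,W)[0]; print(p.round(4),(Rm.T@(p-st['tool_pos'])).round(4))
print(st['tool_pos'],st['finger_gap'])
E
python3 go.py .5146 -.0763 .05 78.8
```

```text
1123 277 357 152 229
ring outer (514.3633422851562, -77.18394470214844) 41.26382827758789
red 311 323 165 210
[ 0.4889 -0.0715  0.068 ] [ 0.0309 -0.0003  0.1062]
[ 0.5366 -0.0808  0.068 ] [-0.0177 -0.0002  0.1063]
[ 0.51905396 -0.07711526  0.17429491] 0.040786379422980676
t 12.65 pos [ 0.5193 -0.0771  0.1742] jaw 78.84 j [-0.15  0.24  1.89  0.    1.01 -1.53] F [ 0.5  0.1 -0. ] T [ 0.015 -0.002 -0.035] gap 0.0373
d tool [ 5.000e-03 -1.000e-04  1.242e-01]
rotvec tool [0.0001 0.0017 0.0006]
```

```bash
python3 -m pendant '[[[0.005,0,0.03],[0,0,0],0.27],[[0,0,0.035],[0,0,0],0.27],[[0,0,0.012],[0,0,0],0.27],[[0,0,0],[0,0,0],0.27]]'
python3 go.py .514 -.0766 .047 78.8
python3 - <<'E'
from h import *
s=save('wrist','w7.png');s=save('scene','s7.png')
cv2.imwrite('pics/s7c.png',cv2.resize(s['pixels'][200:335,310:500,::-1],None,fx=4,fy=4,interpolation=cv2.INTER_CUBIC))
E
```

```text
time_s: 13.05
tool_pos: [0.5125, -0.0759, 0.0952]
ee_rot: [-3.141, -0.003, 2.947]
ft_force: [0.7, 0.3, -0.4]
finger_gap: 0.0248
t 13.05 pos [ 0.5125 -0.0759  0.0952] jaw 78.84 j [-0.15  0.34  1.96 -0.    0.84 -1.53] F [ 0.7  0.3 -0.4] T [-0.029 -0.004  0.042] gap 0.0248
d tool [-0.0018 -0.0004  0.0482]
rotvec tool [-0.0002 -0.0033  0.0007]
```

View pics/s7c.png

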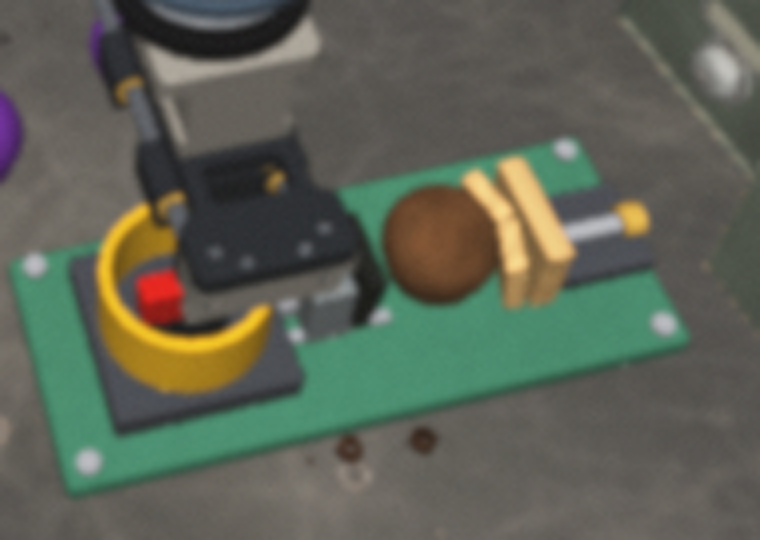

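View pics/w7.png

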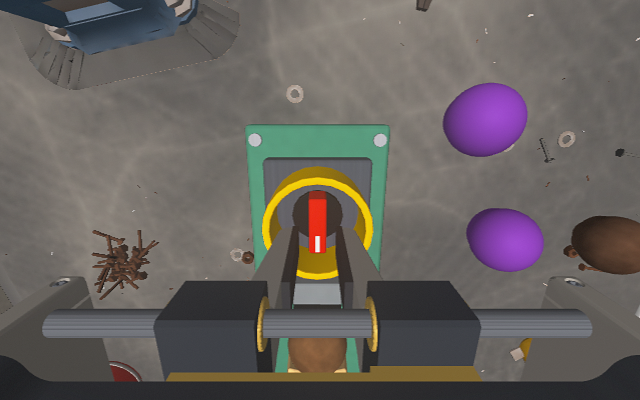

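```bash
python3 -m pendant '[[[-0.001,-0.0004,0.012],[0,0,0],0.27],[[0,0,0.012],[0,0,0],0.27],[[0,0,0],[0,0,0],0.27]]'
python3 go.py .514 -.0766 .047 78.8
```

```text
time_s: 13.45
tool_pos: [0.5129, -0.0764, 0.0715]
ee_rot: [-3.142, -0.002, 2.947]
ft_force: [-0.0, 0.6, -1.1]
finger_gap: 0.0247
t 13.45 pos [ 0.5129 -0.0764  0.0715] jaw 78.84 j [-0.15  0.38  1.98 -0.    0.79 -1.53] F [-0.   0.6 -1.1] T [-0.023 -0.003  0.002] gap 0.0247
d tool [-0.0011  0.      0.0245]
rotvec tool [-0.0001 -0.0019  0.0006]
```

```bash
python3 -m pendant '[[[-0.001,0,0.01],[0,0,0],0.27],[[0,0,0.01],[0,0,0],0.27],[[0,0,0.004],[0,0,0],0.27],[[0,0,0],[0,0,0],0.27]]'
python3 go.py .514 -.0766 .047 78.8
python3 -m pendant '[[[0,0,0],[0,0,0],0],[[0,0,0],[0,0,0],0],[[0,0,0],[0,0,0],0],[[0,0,0],[0,0,0],0]]' 35
python3 go.py .514 -.0766 .047 78.8
```

```text
time_s: 13.85
tool_pos: [0.5141, -0.0766, 0.0479]
ee_rot: [-3.142, -0.002, 2.947]
ft_force: [-0.5, 0.7, 0.4]
finger_gap: 0.0249
t 13.85 pos [ 0.5141 -0.0766  0.0479] jaw 78.84 j [-0.15  0.42  1.98  0.    0.74 -1.53] F [-0.5  0.7  0.4] T [ 0.031 -0.015 -0.014] gap 0.0249
d tool [ 0.0001 -0.      0.0009]
rotvec tool [-0.0001 -0.0016  0.0007]
time_s: 14.25
tool_pos: [0.5151, -0.0763, 0.049]
ee_rot: [3.141, 0.0, 2.946]
ft_force: [2.8, 6.3, -1.7]
finger_gap: 0.0138
t 14.25 pos [ 0.5151 -0.0763  0.049 ] jaw 78.82 j [-0.15  0.42  1.98  0.    0.74 -1.53] F [ 2.8  6.3 -1.7] T [ 0.934 -0.156 -0.045] gap 0.0138
d tool [ 0.001  -0.0005  0.002 ]
rotvec tool [0.0006 0.0005 0.0004]
```

Gripped, with a gap of 13.8 mm. I'll ease the side load and start turning.

```bash
cat > tq.py <<'E'
from h import *
import sys
st=manip.sense(); Rm=R.from_euler('xyz',st['ee_rot']).as_matrix()
j=np.degrees(np.arctan2(Rm[1,1],Rm[0,1])); a=np.deg2rad(78.82-j); a=(a+3)%(2*np.pi)-3
print('t',round(st['time_s'],2),'angle',a.round(4),'Tz',st['wrist_torque'].round(3),'F',st['ft_force'].round(1),'Ftool',(Rm.T@st['ft_force']).round(1),'pos',st['tool_pos'].round(4),'tau6',st['tau'][5].round(3))
E
python3 -m pendant '[[[0,0.0004,0],[0,0,0],0],[[0,0,0],[0,0,0],0]]'; python3 tq.py
python3 -m pendant '[[[0,0,0],[0,0,0.07],0],[[0,0,0],[0,0,0.07],0]]'; python3 tq.py
python3 -m pendant '[[[0,0,0],[0,0,0.07],0],[[0,0,0],[0,0,0.07],0]]'; python3 tq.py
python3 -m pendant '[[[0,0,0],[0,0,0.0],0],[[0,0,0],[0,0,0.0],0]]'; python3 tq.py
```

```text
time_s: 14.45
tool_pos: [0.515, -0.0763, 0.049]
ee_rot: [3.142, 0.0, 2.947]
ft_force: [-0.1, 3.4, -0.2]
finger_gap: 0.0139
t 14.45 angle -0.0004 Tz [ 0.549 -0.171 -0.059] F [-0.1  3.4 -0.2] Ftool [0.8 3.3 0.2] pos [ 0.515  -0.0763  0.049 ] tau6 -0.039
time_s: 14.65
tool_pos: [0.5151, -0.0763, 0.049]
ee_rot: [3.142, 0.0, 2.804]
ft_force: [0.3, 3.5, 0.1]
finger_gap: 0.0138
t 14.65 angle 0.142 Tz [ 0.612 -0.138  0.225] F [0.3 3.5 0.1] Ftool [ 0.9  3.4 -0.1] pos [ 0.5151 -0.0763  0.049 ] tau6 -1.056
time_s: 14.85
tool_pos: [0.515, -0.0762, 0.049]
ee_rot: [3.141, 0.0, 2.664]
ft_force: [1.3, 4.1, 0.6]
finger_gap: 0.0135
t 14.85 angle 0.2822 Tz [ 0.653 -0.116  0.145] F [1.3 4.1 0.6] Ftool [ 0.7  4.3 -0.6] pos [ 0.515  -0.0762  0.049 ] tau6 -0.972
time_s: 15.05
tool_pos: [0.5151, -0.0762, 0.049]
ee_rot: [3.141, 0.0, 2.668]
ft_force: [-0.3, 3.1, 0.4]
finger_gap: 0.0138
t 15.05 angle 0.278 Tz [ 0.698 -0.098 -0.177] F [-0.3  3.1  0.4] Ftool [ 1.7  2.7 -0.4] pos [ 0.5151 -0.0762  0.049 ] tau6 -0.04
```

```bash

python3 -m pendant '[[[0,0,0],[0,0,0.07],0],[[0,0,0],[0,0,0.07],0],[[0,0,0],[0,0,0.07],0],[[0,0,0],[0,0,0.07],0],[[0,0,0],[0,0,0.07],0]]'; python3 tq.py
python3 -m pendant '[[[0,0,0],[0,0,0.04],0],[[0,0,0],[0,0,0.04],0],[[0,0,0],[0,0,0.04],0],[[0,0,0],[0,0,0.04],0]]'; python3 tq.py
python3 -m pendant '[[[0,0,0],[0,0,0.02],0],[[0,0,0],[0,0,0.02],0]]'; python3 tq.py
python3 -m pendant '[[[0,0,0],[0,0,0.02],0]]'; python3 tq.py
python3 -m pendant '[[[0,0,0],[0,0,0.02],0]]'; python3 tq.py
python3 -m pendant '[[[0,0,0],[0,0,0.02],0]]'; python3 tq.py
```

```text
time_s: 15.55
tool_pos: [0.5151, -0.0762, 0.0489]
ee_rot: [3.141, 0.0, 2.316]
ft_force: [1.2, 4.0, 1.6]
finger_gap: 0.0137
t 15.55 angle 0.6303 Tz [ 0.792 -0.085  0.161] F [1.2 4.  1.6] Ftool [ 2.1  3.6 -1.6] pos [ 0.5151 -0.0762  0.0489] tau6 -0.972
time_s: 15.95
tool_pos: [0.5151, -0.0762, 0.049]
ee_rot: [3.141, 0.0, 2.157]
ft_force: [0.6, 4.4, -0.1]
finger_gap: 0.0136
t 15.95 angle 0.7891 Tz [ 0.829 -0.137  0.225] F [ 0.6  4.4 -0.1] Ftool [3.3 2.9 0.1] pos [ 0.5151 -0.0762  0.049 ] tau6 -0.478
time_s: 16.15
tool_pos: [0.5151, -0.0762, 0.0489]
ee_rot: [3.141, 0.0, 2.117]
ft_force: [0.6, 5.8, 1.4]
finger_gap: 0.014
t 16.15 angle 0.8292 Tz [ 0.81  -0.117  0.144] F [0.6 5.8 1.4] Ftool [ 4.6  3.5 -1.4] pos [ 0.5151 -0.0762  0.0489] tau6 -0.185
time_s: 16.25
tool_pos: [0.5151, -0.0762, 0.049]
ee_rot: [3.141, 0.0, 2.097]
ft_force: [0.7, 5.9, 1.9]
finger_gap: 0.0137
t 16.25 angle 0.8493 Tz [ 0.872 -0.106  0.208] F [0.7 5.9 1.9] Ftool [ 4.7  3.6 -1.9] pos [ 0.5151 -0.0762  0.049 ] tau6 -0.154
time_s: 16.35
tool_pos: [0.5151, -0.0762, 0.049]
ee_rot: [3.141, 0.0, 2.077]
ft_force: [1.1, 5.3, 2.1]
finger_gap: 0.0137
t 16.35 angle 0.8692 Tz [ 0.885 -0.104  0.187] F [1.1 5.3 2.1] Ftool [ 4.1  3.6 -2.1] pos [ 0.5151 -0.0762  0.049 ] tau6 -0.149
time_s: 16.45
tool_pos: [0.5151, -0.0762, 0.049]
ee_rot: [3.141, 0.0, 2.057]
ft_force: [1.7, 4.5, 2.1]
finger_gap: 0.0137
t 16.45 angle 0.8893 Tz [ 0.81  -0.159  0.117] F [1.7 4.5 2.1] Ftool [ 3.2  3.6 -2.1] pos [ 0.5151 -0.0762  0.049 ] tau6 -0.149
```

```bash
for i in 0; do
python3 -m pendant '[[[0,0,0],[0,0,0.02],0],[[0,0,0],[0,0,0.02],0]]'>/dev/null; python3 tq.py
python3 -m pendant '[[[0,0,0],[0,0,0.02],0],[[0,0,0],[0,0,0.02],0]]'>/dev/null; python3 tq.py
python3 -m pendant '[[[0,0,0],[0,0,0.02],0],[[0,0,0],[0,0,0.02],0]]'>/dev/null; python3 tq.py
python3 -m pendant '[[[0,0,0],[0,0,0.02],0],[[0,0,0],[0,0,0.02],0]]'>/dev/null; python3 tq.py
done
```

```text
t 16.65 angle 0.9293 Tz [ 0.887 -0.127  0.208] F [1.6 6.1 2.2] Ftool [ 4.8  4.1 -2.2] pos [ 0.5151 -0.0762  0.049 ] tau6 -0.149
t 16.85 angle 0.9693 Tz [ 0.873 -0.126  0.175] F [1.1 4.8 2.5] Ftool [ 3.9  2.9 -2.5] pos [ 0.5151 -0.0762  0.0489] tau6 -0.149
t 17.05 angle 1.0093 Tz [ 0.901 -0.126  0.194] F [0.8 5.3 1.6] Ftool [ 4.7  2.7 -1.6] pos [ 0.5151 -0.0762  0.049 ] tau6 -0.149
t 17.25 angle 1.0494 Tz [ 0.833 -0.13   0.205] F [1.7 5.  2.5] Ftool [ 4.2  3.2 -2.5] pos [ 0.5151 -0.0762  0.0489] tau6 -0.149
```

```bash

python3 -m pendant '[[[0,0,0],[0,0,0.02],0],[[0,0,0],[0,0,0.02],0]]'>/dev/null; python3 tq.py
python3 -m pendant '[[[0,0,0],[0,0,0.02],0],[[0,0,0],[0,0,0.02],0]]'>/dev/null; python3 tq.py
python3 -m pendant '[[[0,0,0],[0,0,0.02],0]]'>/dev/null; python3 tq.py
python3 -m pendant '[[[0,0,0],[0,0,0.02],0]]'>/dev/null; python3 tq.py
python3 -m pendant '[[[0,0,0],[0,0,0.02],0]]'>/dev/null; python3 tq.py
```

```text
t 17.45 angle 1.0893 Tz [ 0.865 -0.141  0.223] F [1.4 4.7 2.2] Ftool [ 4.1  2.6 -2.2] pos [ 0.5151 -0.0762  0.049 ] tau6 -0.149
t 17.65 angle 1.1294 Tz [ 0.912 -0.11   0.178] F [1.5 5.  1.7] Ftool [ 4.5  2.7 -1.7] pos [ 0.5151 -0.0762  0.0489] tau6 -0.149
t 17.75 angle 1.1494 Tz [ 0.88  -0.083  0.154] F [1.6 4.8 2. ] Ftool [ 4.3  2.6 -2. ] pos [ 0.5151 -0.0762  0.0489] tau6 -0.149
t 17.85 angle 1.1693 Tz [ 0.873 -0.133  0.165] F [1.6 4.7 1.9] Ftool [ 4.3  2.5 -1.9] pos [ 0.5151 -0.0762  0.049 ] tau6 -0.149
t 17.95 angle 1.1894 Tz [ 0.934 -0.134  0.163] F [1.4 5.2 1.7] Ftool [ 4.9  2.3 -1.7] pos [ 0.5151 -0.0762  0.049 ] tau6 -0.149
```

```bash

python3 -m pendant '[[[0,0,0],[0,0,0.02],0]]'>/dev/null; python3 tq.py
python3 -m pendant '[[[0,0,0],[0,0,0.02],0]]'>/dev/null; python3 tq.py
python3 -m pendant '[[[0,0,0],[0,0,0.02],0]]'>/dev/null; python3 tq.py
python3 -m pendant '[[[0,0,0],[0,0,0.02],0]]'>/dev/null; python3 tq.py
python3 -m pendant '[[[0,0,0],[0,0,0.02],0]]'>/dev/null; python3 tq.py
```

```text
t 18.05 angle 1.2094 Tz [ 0.873 -0.112  0.174] F [1.  4.9 1.5] Ftool [ 4.7  1.8 -1.5] pos [ 0.5151 -0.0762  0.049 ] tau6 -0.149
t 18.15 angle 1.2293 Tz [ 0.85  -0.093  0.196] F [1.5 4.9 1.3] Ftool [ 4.6  2.2 -1.3] pos [ 0.5152 -0.0762  0.049 ] tau6 -0.149
t 18.25 angle 1.2494 Tz [ 0.854 -0.143  0.16 ] F [0.7 4.9 1.2] Ftool [ 4.7  1.3 -1.2] pos [ 0.5151 -0.0762  0.0489] tau6 -0.149
t 18.35 angle 1.2693 Tz [ 0.881 -0.097  0.187] F [1.4 4.9 1.6] Ftool [ 4.7  1.9 -1.6] pos [ 0.5151 -0.0762  0.0489] tau6 -0.149
t 18.45 angle 1.2893 Tz [ 0.866 -0.113  0.167] F [1.4 5.5 1.6] Ftool [ 5.4  1.9 -1.6] pos [ 0.5151 -0.0762  0.049 ] tau6 -0.147
```

```bash
python3 - <<'E'
from h import *
s=save('scene','s8.png')
cv2.imwrite('pics/s8c.png',cv2.resize(s['pixels'][200:335,310:500,::-1],None,fx=4,fy=4,interpolation=cv2.INTER_CUBIC))
E
```

```text
(no output)
```

View pics/s8c.png

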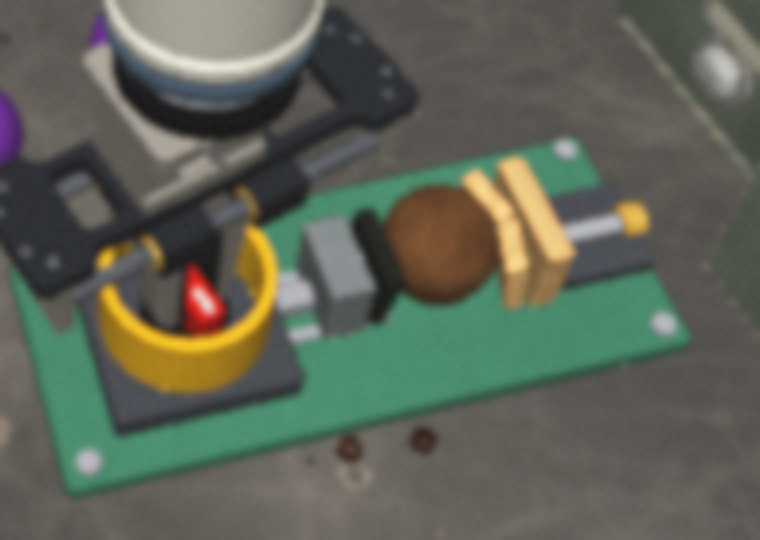

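The shoe has nearly reached the knob and the torque is still at baseline, about 0.177 N·m. I'll carry on with small steps.

```bash

python3 -m pendant '[[[0,0,0],[0,0,0.02],0]]'>/dev/null; python3 tq.py
python3 -m pendant '[[[0,0,0],[0,0,0.02],0]]'>/dev/null; python3 tq.py
python3 -m pendant '[[[0,0,0],[0,0,0.02],0]]'>/dev/null; python3 tq.py
python3 -m pendant '[[[0,0,0],[0,0,0.02],0]]'>/dev/null; python3 tq.py
```

```text
t 18.6 angle 1.3089 Tz [ 0.913 -0.064  0.133] F [1.5 5.3 1.5] Ftool [ 5.2  1.9 -1.5] pos [ 0.5151 -0.0762  0.049 ] tau6 -0.307
t 18.7 angle 1.3293 Tz [ 0.874 -0.047  0.24 ] F [1.3 5.3 1.2] Ftool [ 5.3  1.6 -1.2] pos [ 0.5151 -0.0762  0.049 ] tau6 -0.159
t 18.8 angle 1.3493 Tz [ 0.892 -0.092  0.196] F [1.4 5.6 1.7] Ftool [ 5.5  1.5 -1.7] pos [ 0.5151 -0.0762  0.049 ] tau6 -0.137
t 18.9 angle 1.3693 Tz [ 0.927 -0.127  0.174] F [1.9 5.4 1.2] Ftool [ 5.4  2.  -1.2] pos [ 0.5151 -0.0762  0.0489] tau6 -0.131
```

```bash

python3 -m pendant '[[[0,0,0],[0,0,0.02],0]]'>/dev/null; python3 tq.py
python3 -m pendant '[[[0,0,0],[0,0,0.02],0]]'>/dev/null; python3 tq.py
python3 -m pendant '[[[0,0,0],[0,0,0.02],0]]'>/dev/null; python3 tq.py
```

```text
t 19.0 angle 1.3893 Tz [ 0.877 -0.095  0.208] F [1.9 4.7 1.2] Ftool [ 4.8  1.8 -1.2] pos [ 0.5151 -0.0762  0.049 ] tau6 -0.125
t 19.1 angle 1.4093 Tz [ 0.889 -0.064  0.151] F [1.5 5.5 2.4] Ftool [ 5.5  1.3 -2.4] pos [ 0.5151 -0.0762  0.049 ] tau6 -0.119
t 19.2 angle 1.4292 Tz [ 0.863 -0.064  0.176] F [1.4 4.9 1.8] Ftool [ 5.   1.1 -1.8] pos [ 0.5152 -0.0762  0.049 ] tau6 -0.114
```

```bash

python3 -m pendant '[[[0,0,0],[0,0,0.02],0]]'>/dev/null; python3 tq.py
python3 - <<'E'
from h import *
s=save('scene','s9.png')
cv2.imwrite('pics/s9c.png',cv2.resize(s['pixels'][235:295,370:460,::-1],None,fx=8,fy=8,interpolation=cv2.INTER_CUBIC))
s=cv2.imread('pics/s8.png');cv2.imwrite('pics/s8d.png',cv2.resize(s[235:295,370:460],None,fx=8,fy=8,interpolation=cv2.INTER_CUBIC))
E
```

```text
t 19.3 angle 1.4493 Tz [ 0.87  -0.045  0.241] F [1.6 4.9 1.1] Ftool [ 5.   1.3 -1.1] pos [ 0.5152 -0.0762  0.049 ] tau6 -0.108
```

View pics/s9c.png

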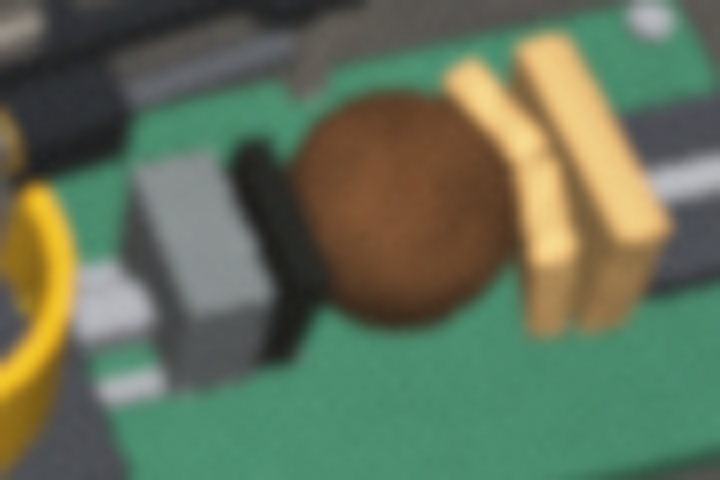

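View pics/s8d.png

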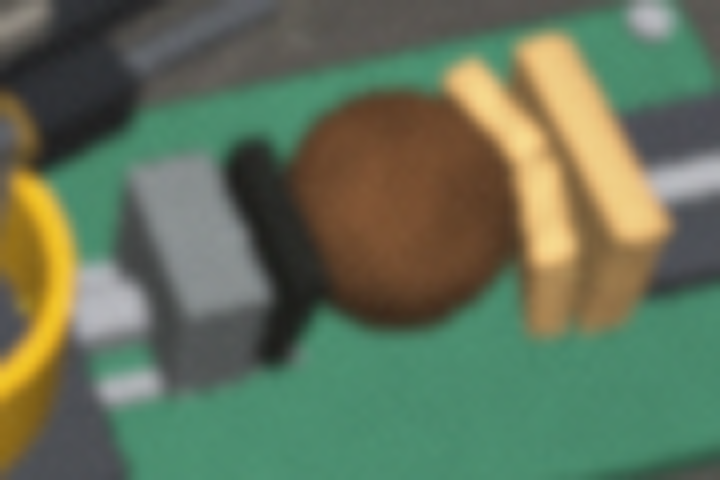

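```bash

python3 -m pendant '[[[0,0,0],[0,0,0.02],0]]'>/dev/null; python3 tq.py
python3 -m pendant '[[[0,0,0],[0,0,0.02],0]]'>/dev/null; python3 tq.py
python3 -m pendant '[[[0,0,0],[0,0,0.02],0]]'>/dev/null; python3 tq.py
```

```text
t 19.45 angle 1.4687 Tz [ 0.921 -0.102  0.227] F [1.4 5.4 1.1] Ftool [ 5.5  0.9 -1.1] pos [ 0.5151 -0.0762  0.0489] tau6 -0.265
t 19.55 angle 1.4892 Tz [ 0.907 -0.094  0.22 ] F [2.  5.  1.8] Ftool [ 5.2  1.5 -1.8] pos [ 0.5151 -0.0762  0.049 ] tau6 -0.115
t 19.65 angle 1.5093 Tz [ 0.885 -0.065  0.233] F [1.3 4.8 2.1] Ftool [ 4.9  0.7 -2.1] pos [ 0.5152 -0.0762  0.0489] tau6 -0.091
```

```bash

python3 -m pendant '[[[0,0,0],[0,0,0.02],0]]'>/dev/null; python3 tq.py
python3 -m pendant '[[[0,0,0],[0,0,0.02],0]]'>/dev/null; python3 tq.py
```

```text
t 19.75 angle 1.5292 Tz [ 0.857 -0.146  0.268] F [1.1 5.1 2.1] Ftool [ 5.2  0.3 -2.1] pos [ 0.5151 -0.0762  0.049 ] tau6 -0.083
t 19.85 angle 1.5492 Tz [ 0.907 -0.119  0.276] F [0.9 5.3 1.9] Ftool [ 5.3 -0.1 -1.9] pos [ 0.5151 -0.0762  0.049 ] tau6 -0.076
```

```bash

python3 -m pendant '[[[0,0,0],[0,0,0.01],0]]'>/dev/null; python3 tq.py
python3 -m pendant '[[[0,0,0],[0,0,0.01],0]]'>/dev/null; python3 tq.py
```

```text
t 19.95 angle 1.5592 Tz [ 0.908 -0.102  0.242] F [1.5 5.6 1.5] Ftool [ 5.8  0.4 -1.5] pos [ 0.5151 -0.0762  0.0489] tau6 0.22
t 20.05 angle 1.5688 Tz [ 0.882 -0.087  0.251] F [0.8 5.  1.2] Ftool [ 5.  -0.1 -1.2] pos [ 0.5151 -0.0762  0.0489] tau6 0.107
```

```bash
python3 - <<'E'
import numpy as np
from scipy.optimize import curve_fit
a=[.849,.869,.889,.929,.969,1.009,1.049,1.089,1.129,1.149,1.169,1.189,1.209,1.229,1.249,1.269,1.289,1.329,1.349,1.369,1.389,1.409,1.429,1.449,1.489,1.509,1.529,1.549]
t=[.208,.187,.117,.208,.175,.194,.205,.223,.178,.154,.165,.163,.174,.196,.16,.187,.167,.24,.196,.174,.208,.151,.176,.241,.22,.233,.268,.276]
f=lambda x,b,c:b+.588*np.maximum(0,x-c)
p,C=curve_fit(f,a,t,p0=[.18,1.42]);print(p,np.sqrt(np.diag(C)),'F@1.549',84*(1.549-p[1]),'F@1.569',84*(1.569-p[1]))
g=lambda x,b,c,k:b+k*np.maximum(0,x-c)
p,C=curve_fit(g,a,t,p0=[.18,1.42,.6]);print(p,np.sqrt(np.diag(C)),(g(1.549,*p)-p[0])/.007,(g(1.569,*p)-p[0])/.007)
E
```

```text
[0.18390147 1.40899999] [0.0056249  0.02053264] F@1.549 11.760000491757829 F@1.569 13.44000049175783
[0.18318182 1.41216198 0.65465839] [0.00565566 0.03649026 0.25605128] 12.79745102827824 14.667903568031576
```

```bash

python3 -m pendant '[[[0,0,0],[0,0,0.005],0]]'>/dev/null; python3 tq.py
python3 -m pendant '[[[0,0,0],[0,0,0.005],0]]'>/dev/null; python3 tq.py
python3 -m pendant '[[[0,0,0],[0,0,0.005],0]]'>/dev/null; python3 tq.py
python3 -m pendant '[[[0,0,0],[0,0,0.005],0]]'>/dev/null; python3 tq.py
```

```text
t 20.15 angle 1.5738 Tz [ 0.876 -0.079  0.216] F [2.2 4.6 2. ] Ftool [ 5.   1.2 -2. ] pos [ 0.5152 -0.0762  0.049 ] tau6 0.244
t 20.25 angle 1.5786 Tz [ 0.951 -0.075  0.256] F [1.5 5.4 2. ] Ftool [ 5.6  0.4 -2. ] pos [ 0.5152 -0.0762  0.049 ] tau6 0.186
t 20.35 angle 1.5836 Tz [ 0.927 -0.105  0.222] F [1.4 4.7 1.3] Ftool [ 4.8  0.4 -1.3] pos [ 0.5151 -0.0762  0.0489] tau6 0.182
t 20.45 angle 1.5885 Tz [ 0.875 -0.086  0.267] F [1.6 5.  2.1] Ftool [ 5.2  0.5 -2.1] pos [ 0.5152 -0.0762  0.049 ] tau6 0.184
```

```bash

python3 -m pendant '[[[0,0,0],[0,0,0.02],0]]'>/dev/null; python3 tq.py
python3 - <<'E'
from h import *
T=[manip.sense()['wrist_torque'][2] for i in range(3)]
print(T)
s=save('scene','s10.png')
cv2.imwrite('pics/s10c.png',cv2.resize(s['pixels'][235:295,370:460,::-1],None,fx=8,fy=8,interpolation=cv2.INTER_CUBIC))
T=[]
for i in range(6):
    snapshot('scene'); T.append(manip.sense()['wrist_torque'][2].round(3))
print('static',T)
E
python3 tq.py
```

```text
t 20.55 angle 1.6086 Tz [ 0.967 -0.139  0.228] F [1.5 5.6 1.7] Ftool [ 5.8  0.1 -1.7] pos [ 0.5152 -0.0762  0.049 ] tau6 -0.249
[np.float64(0.2284832136799883), np.float64(0.2284832136799883), np.float64(0.2284832136799883)]
static [np.float64(0.185), np.float64(0.204), np.float64(0.184), np.float64(0.201), np.float64(0.236), np.float64(0.214)]
t 20.9 angle 1.6085 Tz [ 0.882 -0.049  0.214] F [0.2 4.5 1.7] Ftool [ 4.4 -0.9 -1.7] pos [ 0.5152 -0.0762  0.049 ] tau6 0.19
```

View pics/s10c.png

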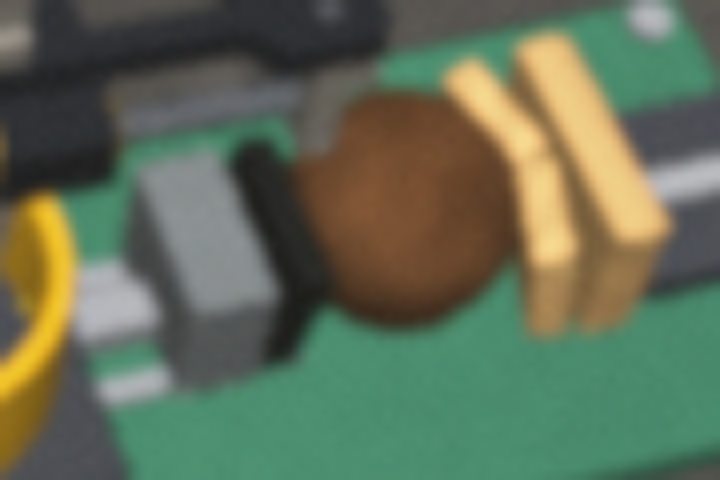

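Tz is up only about 0.05 so far, which is ambiguous. As a second check, I can measure how far the shoe has lagged the carriage (the spring's compression) by sub-pixel tracking.

```bash
python3 - <<'E'
from h import *
s=snapshot('scene')
th=np.deg2rad(-101.2);Rj=np.array([[np.cos(th),-np.sin(th),0],[np.sin(th),np.cos(th),0],[0,0,1]]); o=np.array([.598,-.0928,0])
J=lambda x,y,z:o+Rj@np.array([x,y,z])/1000
a=proj(s,J(0,18,50))[0];b=proj(s,J(0,19,50))[0]; d=b-a; print('px/mm',d, np.linalg.norm(d)); 
def edge(f,name):
    im=cv2.imread('pics/'+f).astype(np.float32)
    return im
# 1D profile along jig y averaged over x -15..15 on lines; resample scene into jig-plane image at z
def prof(im,z,xs):
    ys=np.arange(-5,80,.25); out=0
    P=np.array([[J(x,y,z) for y in ys] for x in xs]); p=proj(s,P.reshape(-1,3)).reshape(len(xs),len(ys),2).astype(np.float32)
    return ys,cv2.remap(im,p[...,0],p[...,1],cv2.INTER_CUBIC).mean(0)
res={}
for f,q in (('s6.png',0),('s8.png',1.289),('s9.png',1.449),('s10.png',1.6086)):
    im=cv2.imread('pics/'+f).astype(np.float32)
    res[q]=prof(im,.058,np.arange(-16,17,1.))
ys=res[0][0]
for q in res: print(q,[int(v) for v in res[q][1].mean(1)[::4]])
# carriage back part & shoe edges by threshold crossing
for q in res:
    g=res[q][1].mean(1); gr=np.gradient(cv2.GaussianBlur(g[None],(1,1),0)[0],ys)
    k=np.argsort(gr)[:3]; 
    def cen(lo,hi,sgn):
        m=(ys>lo)&(ys<hi); w=np.maximum(sgn*gr[m],0)**2; return (w*ys[m]).sum()/w.sum()
    off=7*q
    print(q,'off',round(off,2),'grey->black',round(cen(off-6,off+6+6,-1)-off,2),'black->next',round(cen(off+6,off+18,1)-off,2))
E
```

```text
px/mm [ 0.47868008 -0.10902723] 0.4909394614333446
0 [102, 102, 102, 101, 101, 101, 101, 101, 101, 101, 99, 97, 94, 91, 88, 85, 83, 81, 79, 77, 75, 73, 71, 71, 72, 74, 78, 81, 84, 87, 88, 89, 89, 89, 90, 91, 93, 95, 98, 99, 98, 95, 91, 87, 83, 80, 78, 76, 75, 74, 73, 73, 72, 72, 71, 71, 72, 72, 72, 73, 73, 74, 75, 75, 76, 76, 76, 76, 77, 77, 78, 78, 78, 78, 79, 79, 80, 80, 81, 81, 81, 81, 82, 83, 84]
1.289 [84, 82, 81, 81, 82, 84, 88, 91, 95, 98, 100, 100, 100, 100, 100, 100, 100, 100, 100, 99, 97, 94, 90, 87, 84, 82, 81, 79, 78, 77, 74, 71, 68, 65, 64, 64, 65, 68, 71, 74, 76, 77, 78, 78, 77, 76, 75, 74, 73, 73, 73, 72, 71, 71, 71, 71, 72, 72, 71, 72, 72, 73, 74, 75, 75, 75, 76, 76, 76, 76, 76, 77, 77, 78, 79, 79, 79, 79, 80, 80, 80, 81, 81, 82, 83]
1.449 [90, 86, 82, 81, 81, 81, 84, 87, 91, 94, 97, 99, 99, 100, 100, 100, 100, 100, 100, 99, 97, 95, 93, 90, 88, 85, 83, 81, 79, 77, 74, 71, 67, 64, 62, 62, 63, 66, 68, 71, 74, 75, 77, 77, 77, 75, 74, 73, 72, 72, 72, 72, 72, 72, 72, 71, 71, 71, 71, 72, 73, 73, 74, 74, 75, 75, 76, 76, 76, 76, 76, 77, 77, 78, 78, 79, 79, 80, 80, 80, 80, 81, 81, 82, 83]
1.6086 [97, 90, 85, 82, 80, 80, 81, 84, 87, 90, 94, 96, 98, 99, 99, 100, 100, 100, 100, 100, 99, 98, 95, 93, 91, 89, 87, 85, 83, 81, 79, 77, 74, 71, 68, 66, 65, 66, 68, 70, 72, 75, 76, 77, 77, 76, 74, 73, 72, 71, 71, 71, 71, 71, 71, 71, 71, 71, 71, 71, 72, 72, 73, 74, 75, 75, 75, 75, 76, 76, 77, 77, 77, 78, 78, 79, 79, 79, 79, 80, 80, 80, 81, 82, 83]
0 off 0 grey->black 7.76 black->next nan
1.289 off 9.02 grey->black 7.97 black->next nan
1.449 off 10.14 grey->black 7.98 black->next nan
1.6086 off 11.26 grey->black 7.7 black->next nan<stdin>:25: RuntimeWarning: invalid value encountered in scalar divide
```

```bash

python3 -m pendant '[[[0,0,0],[0,0,0.01],0]]'>/dev/null; python3 tq.py
python3 -m pendant '[[[0,0,0],[0,0,0.01],0]]'>/dev/null; python3 tq.py
python3 -m pendant '[[[0,0,0],[0,0,0.01],0]]'>/dev/null; python3 tq.py
```

```text
t 21.05 angle 1.6184 Tz [ 0.92  -0.093  0.272] F [0.8 5.5 1.6] Ftool [ 5.5 -0.6 -1.6] pos [ 0.5152 -0.0762  0.049 ] tau6 -0.008
t 21.15 angle 1.6287 Tz [ 0.937 -0.058  0.241] F [1.4 5.4 1.1] Ftool [ 5.6  0.  -1.1] pos [ 0.5152 -0.0762  0.049 ] tau6 0.105
t 21.25 angle 1.6387 Tz [ 0.911 -0.114  0.283] F [1.3 5.  1.5] Ftool [ 5.2 -0.  -1.5] pos [ 0.5151 -0.0762  0.0489] tau6 0.12
```

```bash
cat > fit.py <<'E'
import numpy as np
from scipy.optimize import curve_fit
a=[.849,.869,.889,.929,.969,1.009,1.049,1.089,1.129,1.149,1.169,1.189,1.209,1.229,1.249,1.269,1.289,1.329,1.349,1.369,1.389,1.409,1.429,1.449,1.469,1.489,1.509,1.529,1.549,1.559,1.569,1.574,1.579,1.584,1.5885,1.6085,1.6184,1.6287,1.6387]
t=[.208,.187,.117,.208,.175,.194,.205,.223,.178,.154,.165,.163,.174,.196,.16,.187,.167,.24,.196,.174,.208,.151,.176,.241,.227,.22,.233,.268,.276,.242,.251,.216,.256,.222,.267,.228,.272,.241,.283]
import sys
for s in sys.argv[1:]:
    x,y=s.split(':');a.append(float(x));t.append(float(y))
f=lambda x,b,c:b+.588*np.maximum(0,x-c)
g=lambda x,b,c,k:b+k*np.maximum(0,x-c)
p,C=curve_fit(f,a,t,p0=[.18,1.42]);print('fixed',p,np.sqrt(np.diag(C)),'F',84*(a[-1]-p[1]),'rms',np.std(f(np.array(a),*p)-t))
p,C=curve_fit(g,a,t,p0=[.18,1.35,.3]);print('free',p,np.sqrt(np.diag(C)),'F',(g(a[-1],*p)-p[0])/.007,'rms',np.std(g(np.array(a),*p)-t))
E
python3 fit.py
```

```text
fixed [0.18529167 1.46158066] [0.00589389 0.01616262] F 14.878024760736102 rms 0.028123963313283328
free [0.18379023 1.36899999 0.3106845 ] [0.00586334 0.05094407 0.08071192] F 11.970230351745647 rms 0.025192943746039292
```

```bash

python3 -m pendant '[[[0,0,0],[0,0,0.01],0]]'>/dev/null; python3 tq.py
python3 -m pendant '[[[0,0,0],[0,0,0.01],0]]'>/dev/null; python3 tq.py
python3 - <<'E'
from h import *
T=[]
for i in range(8):
    s=snapshot('scene'); T.append(manip.sense()['wrist_torque'][2])
print('static',np.mean(T[1:]),np.round(T,3))
E
```

```text
t 21.35 angle 1.6487 Tz [ 0.853 -0.081  0.289] F [1.6 5.3 1.7] Ftool [ 5.6  0.1 -1.7] pos [ 0.5152 -0.0762  0.0489] tau6 0.124
t 21.45 angle 1.6587 Tz [ 0.897 -0.147  0.241] F [1.3 5.  2.7] Ftool [ 5.1 -0.2 -2.7] pos [ 0.5152 -0.0762  0.0489] tau6 0.128
static 0.2600985303428193 [0.316 0.287 0.242 0.247 0.275 0.25  0.243 0.276]
```

```bash

python3 -m pendant '[[[0,0,0],[0,0,0.01],0]]'>/dev/null; python3 tq.py
python3 -m pendant '[[[0,0,0],[0,0,0],0]]'>/dev/null; python3 tq.py
python3 fit.py 1.6487:.289 1.6587:.241 1.6687:.28
```

```text
t 21.95 angle 1.6684 Tz [ 0.925 -0.145  0.252] F [1.6 5.4 1.4] Ftool [ 5.7 -0.  -1.4] pos [ 0.5152 -0.0762  0.0489] tau6 0.007
t 22.05 angle 1.6687 Tz [ 0.933 -0.096  0.241] F [1.4 5.4 1.8] Ftool [ 5.6 -0.2 -1.8] pos [ 0.5152 -0.0762  0.049 ] tau6 0.382
fixed [0.18696    1.47751713] [0.00587461 0.01570369] F 16.05936134754405 rms 0.02866514414064053
free [0.18398608 1.36899966 0.30580149] [0.00594156 0.04392471 0.06150489] F 13.092687416698068 rms 0.024956592929035057
```

```bash
cat > stat.py <<'E'
from h import *
T=[];S=[]
for i in range(16):
    s=snapshot('scene'); T.append(manip.sense()['wrist_torque'][2]); S.append(s['pixels'].astype(float))
import sys
np.save(sys.argv[1],np.mean(S,0)); print('static',np.mean(T),'se',np.std(T)/4,np.round(T,3))
E
python3 stat.py st1.npy
python3 -m pendant '[[[0,0,0],[0,0,0.01],0]]'>/dev/null; python3 tq.py
python3 stat.py st2.npy
```

```text
static 0.25130190911464934 se 0.006424918544109861 [0.236 0.285 0.272 0.278 0.252 0.223 0.304 0.253 0.228 0.245 0.246 0.275
 0.209 0.215 0.24  0.261]
t 22.95 angle 1.6783 Tz [ 0.952 -0.092  0.278] F [1.  5.7 1. ] Ftool [ 5.8 -0.7 -1. ] pos [ 0.5152 -0.0762  0.049 ] tau6 0.01
static 0.25922331593862147 se 0.007290080981410186 [0.274 0.281 0.219 0.25  0.286 0.268 0.287 0.234 0.296 0.26  0.273 0.298
 0.198 0.221 0.234 0.269]
```

The estimates now agree on about 14–16 N (kinetic 14, fitted 16.9, and the static rise is consistent with the spring rate). I'll let go.

```bash
python3 -m pendant '[[[0,0,0],[0,0,0],0.25],[[0,0,0],[0,0,0],0.25],[[0,0,0],[0,0,0],0.25]]'; python3 tq.py
python3 -m pendant '[[[0,0,-0.01],[0,0,0],0.25],[[0,0,-0.02],[0,0,0],0.25],[[0,0,-0.03],[0,0,0],0.25],[[0,0,-0.04],[0,0,0],0.25],[[0,0,-0.04],[0,0,0],0.25]]'; python3 tq.py
python3 go.py .40 .05 .25 0
```

```text
time_s: 24.05
tool_pos: [0.5146, -0.0766, 0.0487]
ee_rot: [-3.141, 0.0, 1.267]
ft_force: [0.8, -0.8, 0.1]
finger_gap: 0.0227
t 24.05 angle 1.6794 Tz [-0.092  0.053  0.078] F [ 0.8 -0.8  0.1] Ftool [-0.5  1.  -0.1] pos [ 0.5146 -0.0766  0.0487] tau6 -0.007
time_s: 24.55
tool_pos: [0.5143, -0.0764, 0.1906]
ee_rot: [-3.141, 0.0, 1.267]
ft_force: [0.5, -0.6, 0.9]
finger_gap: 0.0226
t 24.55 angle 1.6796 Tz [-0.043  0.055 -0.017] F [ 0.5 -0.6  0.9] Ftool [-0.4  0.6 -0.9] pos [ 0.5143 -0.0764  0.1906] tau6 -0.004
t 24.55 pos [ 0.5143 -0.0764  0.1906] jaw -17.41 j [-0.15  0.22  1.88 -0.    1.05  0.15] F [ 0.5 -0.6  0.9] T [-0.043  0.055 -0.017] gap 0.0226
d tool [ 0.0863 -0.1469 -0.0593]
rotvec tool [-6.000e-04  2.000e-04 -3.039e-01]
```

```bash
python3 -m pendant '[[[0.017,-0.03,-0.012],[0,0,0],0.25],[[0.017,-0.03,-0.012],[0,0,0],0.25],[[0.017,-0.03,-0.012],[0,0,0],0.25],[[0.017,-0.03,-0.012],[0,0,0],0.25],[[0,0,0],[0,0,0],0.25]]'
python3 - <<'E'
from h import *
s=save('scene','s11.png');t=save('top','t11.png')
cv2.imwrite('pics/s11c.png',cv2.resize(s['pixels'][200:335,310:500,::-1],None,fx=4,fy=4,interpolation=cv2.INTER_CUBIC))
for q in ('bed_knob_2',): print([(d['location'].round(3).tolist() if hasattr(d['location'],'round') else d['location'],round(d['conf'],2)) for d in look_for('top',q)])
E
```

```text
time_s: 25.05
tool_pos: [0.4189, 0.0263, 0.2387]
ee_rot: [3.14, -0.001, 1.269]
ft_force: [0.8, 0.5, 0.4]
finger_gap: 0.0232
[([0.5987, 0.1885, 0.0477], 0.9), ([0.5056, 0.2719, 0.0533], 0.9), ([0.6402, -0.095, 0.0665], 0.88), ([0.613, 0.2853, 0.0462], 0.75), ([0.5718, 0.0897, 0.0527], 0.75)]
```

View pics/s11c.png

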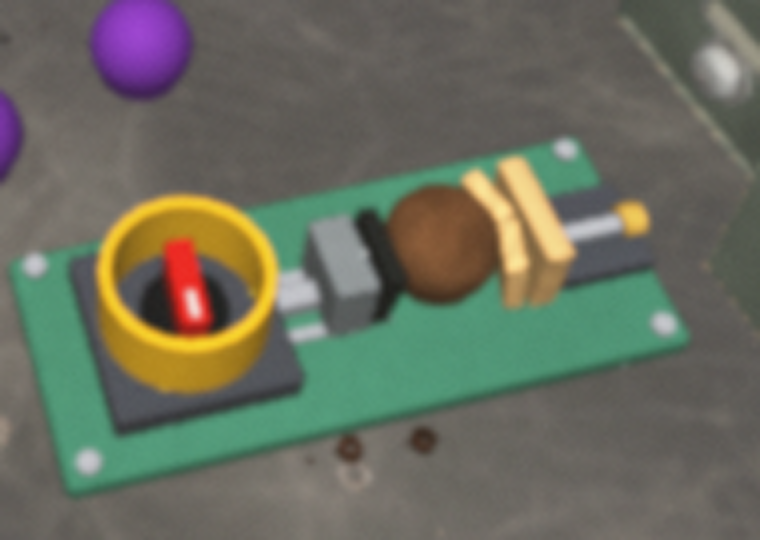

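View pics/t11.png

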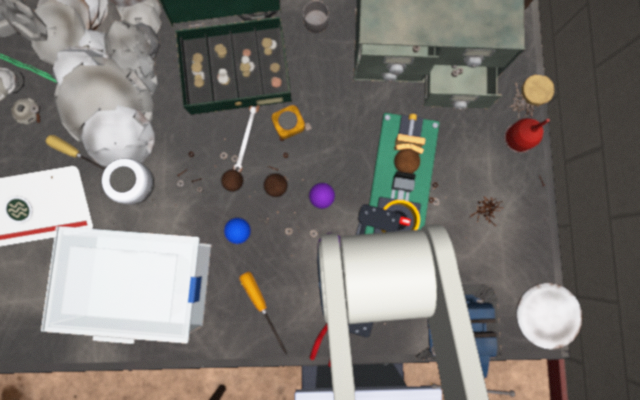

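```bash
python3 - <<'E'
from h import *
s=snapshot('scene')
th=np.deg2rad(-101.2);Rj=np.array([[np.cos(th),-np.sin(th),0],[np.sin(th),np.cos(th),0],[0,0,1]]); o=np.array([.598,-.0928,0])
ys=np.arange(-25,60,.25); xs=np.arange(-21,22,.5)
def rect(f,z):
    im=cv2.imread('pics/'+f).astype(np.float32)
    P=np.array([[o+Rj@np.array([x,y,z*1000])/1000 for y in ys] for x in xs]); p=proj(s,P.reshape(-1,3)).reshape(len(xs),len(ys),2).astype(np.float32)
    return cv2.remap(im,p[...,0],p[...,1],cv2.INTER_CUBIC)
A=rect('s6.png',.055);B=rect('s11.png',.055)
cv2.imwrite('pics/cmp.png',cv2.resize(np.vstack([A,B]),None,fx=2,fy=3))
E
```

```text
[ WARN:0@1.008] global loadsave.cpp:1063 imwrite_ Unsupported depth image for selected encoder is fallbacked to CV_8U.
```

View pics/cmp.png

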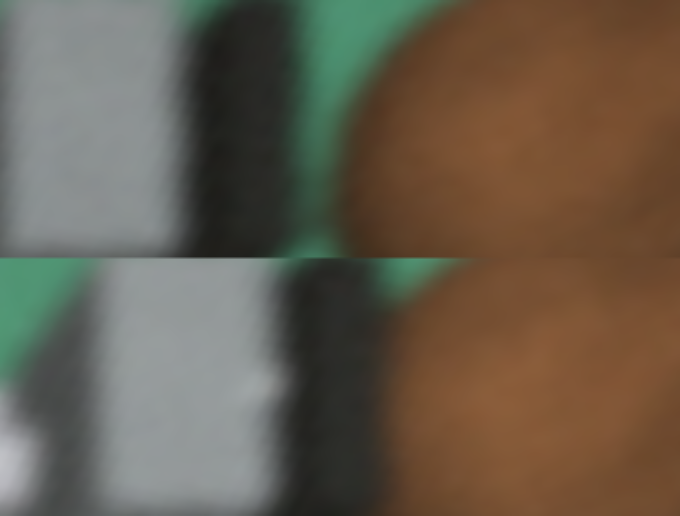

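```bash
python3 -c "
from cell import manip
print(manip.finish_job())"
```

```text
the job is handed in; nothing more can be done
None
```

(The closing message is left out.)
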